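# Change the movement cassettes in a push-push tester

## Robot

A 7-joint arm with a two-finger parallel gripper is mounted at the origin on the work surface. World frame = base frame: x ahead of the robot, y to its left, z up, the work surface at z = 0. Lengths are in m, angles in rad, forces in N, time in s.
With the tool pointing down it reaches from about 0.4 to 0.85 m from the base axis. Payload 10.4 kg.
Tool frame: the origin (TCP) lies at the very end of the fingers, on their centre line; the grasp point (between the pads) lies r.pinch_z behind it (r.pinch_z is the distance from the TCP to the grasp point, in m); z points along the fingers, x is the direction in which the jaws open and shut, and the axes are right-handed (so a half turn about z gives the same grasp; the last joint's range is limited). The gripper opens to 87 mm and grips with 3 to 60 N. Pads are 19 mm wide; open, the fingers measure 117 mm over their backs; the gripper's body (75 mm by 190 mm) begins 51 mm behind the grasp point.
Start: joints at [-1.257, 0.332, -0.065, 1.46, 0.022, 1.35, -0.088], TCP at [0.207, 0.59, 0.223] pointing down, gripper open.
Joint ranges: [-2.6, 2.6], [-0.5, 2.12], [-1.47, 1.34], [0.16, 2.42], [-1.27, 4.41], [0.06, 2.06], [-2.6, 2.6]. Speed limits (rad/s): [2.22, 2.22, 2.79, 2.79, 3.14, 3.14, 3.14].

## Interface

Orientations are given as a unit quaternion [x, y, z, w].
In Python, from bench import r gives the robot as it stands.
- The arm moves only by the tool carry_out, never from a script. Its argument "increments" is text: rows parted by semicolons, each of 7 numbers parted by spaces: the turn, a rotation vector about the tool's x, y, z in degrees, then the shift along the tool's x, y, z in m, then the finger opening in m, from 0 to 0.087. A call has exactly 5 rows; each row is the pose to reach, as a shift and turn from the pose measured when the call began, along the tool's axes at that moment; what a row does not reach only later rows make up. A row lasts 1/8 s, in which the tool goes at most 62.5 mm and 10.7 degrees, less where a joint would pass 70% of its speed; a pose out of reach is approached as far as the arm can. A call with a gripper value outside its range is refused whole. The fingers move at their own pace and stop on an object; "squeeze" is the grip in N (left out, the last holds). Time passes only in rows, so rows that repeat a pose let the fingers close, or fill a call up. It gives the time, the measured TCP pose, the force and the opening at its end, in the units of the state.
- r.read_state(): the state, without advancing time (a new reading comes with each control period).
- r.camera(name): name is "scene" or "top" or "wrist"; returns (picture, depth): 400x640x3 uint8, blue, green, red; 400x640 float32, m along the optical axis (not along the pixel's ray), 0 where there is no reading.
- r.camera_model(name): a dict with "K" (3x3 intrinsics, pixels), "k1" (the pictures are not rectified: a ray, as slopes to the right and down, at radius r is drawn at 1 + k1 r^2 times it, then the intrinsics apply), "extrinsics" (4x4, takes a point from camera to world coordinates). Camera axes: x right, y down, z forward; pixel columns grow to the right and rows downward; lengths in m; the calibration is good to about 2 mm. A picture is of the moment at which its call begins: read the wrist's pose just before it. camera_model takes no time and is no camera call; for the wrist camera it gives the pose at the moment of the call.
- r.close_job(): hands the job in, once; it reports no verdict.
The state is a dict: "time": time; "joint_positions": joint angles; "joint_vel": joint speeds; "joint_torque": joint torques, N m; "ee_pos": TCP position; "eef_rot": TCP orientation; "ft_force": force on the tool from outside, world axes, zero at the start; "torque": the same for the moment, N m; "width": finger opening in m.
Only numpy, scipy, OpenCV 4.12 (cv2) and the standard library are available. Lean on these libraries where they do the work, as an engineer would, in place of code of your own. Each camera call takes 0.05 s, during which the arm holds its last target.

## Task

The two cassettes with blue loops sitting in the tester have finished their run: push each one down once more so that the catch lets it pop up, lift it out and set it in the green tray. Also take every cassette with a red loop off its hook on the rack, put each one into a bay of its own, any bay, and push it down until the catch holds it when you let go. Leave the other things on the bench where they are.

Things in the scene. Friction and masses are not known exactly. Their poses are not given: they have to be found in the camera images.
- tester: the movement tester, fixed: grey plinth 135 x 285 x 15 mm with three white bays side by side, 90 mm apart along its y, and a grey console 85 mm high behind them; left or right of the bench's middle. Origin: on the bench under the slot of the middle bay; z up, x away from the robot, y along the row.
- bay_a: top-loading tester bay, 86 wide (y) x 101 mm deep (x), 105 mm high; holds blue_1 at the start. The three bays are alike and their order varies. Origin: slot centre at the bay's underside, 15 mm above the bench; z up, y along the slot's long side. Upright slot 63 (y) x 27 (x) mm, 1.5 mm free all round a cassette, with a black bevel 6 mm wide and 12 mm deep round its mouth.
- bay_a_mouth (a point): centre of the slot's mouth of bay_a, at deck level, 120 mm above the bench; axes as the bay's. A cassette standing free on the raised lift has its shoulder (body top, 80 mm above its underside) 30 mm above this point; held by the catch 10 mm above it; at the lift's stop 1.5 mm below it.
- lift_a (a joint): sprung lift under the cassette in bay_a, in m downward: 0 = up, ejected. Push-push: pushed to its stop at 0.0315 (short of 0.030 may not do) and let go, it is held at about 0.020; pushed to the stop again and let go, it rises to 0. It pushes up with 6 N at 0, 12 N at the stop. At readings under 0.008 the cassette is free; beyond, a pawl in its groove keeps it from being pulled out.
- bay_b: top-loading tester bay, 86 wide (y) x 101 mm deep (x), 105 mm high; holds blue_2 at the start. The three bays are alike and their order varies. Origin: slot centre at the bay's underside, 15 mm above the bench; z up, y along the slot's long side. Upright slot 63 (y) x 27 (x) mm, 1.5 mm free all round a cassette, with a black bevel 6 mm wide and 12 mm deep round its mouth.
- bay_b_mouth (a point): centre of the slot's mouth of bay_b, at deck level, 120 mm above the bench; axes as the bay's. A cassette standing free on the raised lift has its shoulder (body top, 80 mm above its underside) 30 mm above this point; held by the catch 10 mm above it; at the lift's stop 1.5 mm below it.
- lift_b (a joint): sprung lift under the cassette in bay_b, in m downward: 0 = up, ejected. Push-push: pushed to its stop at 0.0315 (short of 0.030 may not do) and let go, it is held at about 0.020; pushed to the stop again and let go, it rises to 0. It pushes up with 6 N at 0, 12 N at the stop. At readings under 0.008 the cassette is free; beyond, a pawl in its groove keeps it from being pulled out.
- bay_c: top-loading tester bay, 86 wide (y) x 101 mm deep (x), 105 mm high; empty, its lift up, at the start. The three bays are alike and their order varies. Origin: slot centre at the bay's underside, 15 mm above the bench; z up, y along the slot's long side. Upright slot 63 (y) x 27 (x) mm, 1.5 mm free all round a cassette, with a black bevel 6 mm wide and 12 mm deep round its mouth.
- bay_c_mouth (a point): centre of the slot's mouth of bay_c, at deck level, 120 mm above the bench; axes as the bay's. A cassette standing free on the raised lift has its shoulder (body top, 80 mm above its underside) 30 mm above this point; held by the catch 10 mm above it; at the lift's stop 1.5 mm below it.
- lift_c (a joint): sprung lift under the cassette in bay_c, in m downward: 0 = up, ejected. Push-push: pushed to its stop at 0.0315 (short of 0.030 may not do) and let go, it is held at about 0.020; pushed to the stop again and let go, it rises to 0. It pushes up with 6 N at 0, 12 N at the stop. At readings under 0.008 the cassette is free; beyond, a pawl in its groove keeps it from being pulled out.
- rack: fixed hook rack beside the tester: foot 110 x 280 x 12 mm, wooden rail at x = +35 mm, up to 178 mm high. Origin: on the bench, centre of the foot; z up, y along the rail. Hooks at y = -88, 0, 88 mm: level rod 5 mm thick, axis 170 mm high, from the rail along -x (to the robot) to x = -26 mm, then an upturned tip to x = -34 mm, 185 mm high.
- red_1: cassette with red loop, waiting. Cassette: body 60 wide (y) x 24 thick (x) x 80 high, square-edged; loop on top 30 wide (y) x 10 thick (x), 80 to 122 mm above the underside, its window 18 wide from 80 to 114 mm. Grip it from above by the loop's two 6 mm uprights (30 mm over all). Origin: centre of the underside; z up; a half turn about z changes nothing. 0.13 to 0.24 kg.
- red_2: another red-loop cassette, just like red_1 in size and axes. At the start two or three red ones hang upright by their loops on the rack's hooks near the rack's x = 0, underside 58 mm above the bench, top bar on the rod. To take one off: lift it 16 to 26 mm, so that the bar clears the tip while the rod stays in the window, then move it 50 mm or more along the rack's -x.
- red_3: a third red-loop cassette, just like red_1 and red_2. Those that are absent in this start read None.
- blue_1: cassette with blue loop, finished; in size, weight and axes just like red_1. At the start held down in bay_a. A 14 mm high, 6 mm deep groove crosses both its broad faces 12 mm above the underside (for the pawl).
- blue_2: the other finished cassette with blue loop, just like blue_1. At the start held down in bay_b.
- tray: loose green plastic out-tray on the bench between tester and rack, 150 (x) x 100 (y) x 40 mm high, walls 4 mm and floor 4 to 5 mm thick. Origin: centre of its underside; z up. Two cassettes stand in it one behind the other, their widths along its y.
- loupe: black watchmaker's loupe, 34 mm wide, 26 mm high, standing on its wide end; to be left alone. Origin near its underside or middle.
- mallet: small wooden mallet, 190 mm long, lying flat; to be left alone. Origin near its underside or middle.
- screwdriver: blue screwdriver, 120 mm long, lying flat; to be left alone. Origin near its underside or middle.
- dome: glass dust dome, 66 mm across, 60 mm high; to be left alone. Origin near its underside or middle.
- jar: glass jar with brass lid, 44 mm across, 50 mm high; to be left alone. Origin near its underside or middle.

How it is judged:
By the outcome, as a careful person would: the job done as asked, in the order asked, and still so for the second after the job is handed in, with the robot touching nothing.
Of red_1, red_2, red_3 only 2 to 3 are there at a start; the rules pass over those that are not, and their reading is None.
At some moment in a run one of tray may be knocked a few centimetres aside while the robot is not near it.
It also fails if it takes over 210 s, if anything falls off the work surface, if the arm or the gripper's body presses on something with over 40 N, if the wrist force passes 120 N, or if a joint passes its speed limit or range.

## Working session

There is one attempt and no reset: what is moved stays moved. The work goes in short steps, Python scripts to look and compute and a tool call to move; the robot and the scene stay as the last step left them, time stands still between calls to the robot, and variables do not carry over. Pictures are saved under pics/ and viewed, and the job is handed in when it is done.

Besides the shell and the picture viewer there is one more tool, called after ">>>" by a JSON object that holds its "method" and its "body", one argument or row to a line. carry_out: Moves the arm, as the interface text tells. Its arguments: {"type":"object","properties":{"increments":{"type":"string"},"squeeze":{"type":"number"}},"required":["increments"]}

```bash
ls; mkdir -p pics
python3 - <<'E'
from bench import r
import cv2
s=r.read_state();print(s); print(r.pinch_z)
for n in("scene","top","wrist"):
    p,d=r.camera(n);cv2.imwrite(f"pics/a_{n}.png",p);m=r.camera_model(n);print(n,m)
E
```

```text
pics
{'time': 0.0, 'joint_positions': array([-1.25663734,  0.33287711, -0.06473049,  1.46096493,  0.02163435,
        1.34991649, -0.08848922]), 'joint_vel': array([ 0.00042497, -0.00144428, -0.00080567,  0.00118788, -0.00075091,
       -0.00044888, -0.00112763]), 'joint_torque': array([ 6.22879429e-05, -6.23263550e+01,  2.47502618e-02, -3.89905357e+01,
       -6.12646225e-02,  3.97163176e-02,  1.25103288e-04]), 'ee_pos': array([0.20638551, 0.58951176, 0.2217395 ]), 'eef_rot': array([ 8.15587015e-01,  5.78633979e-01, -5.70827541e-04,  4.62139724e-04]), 'ft_force': array([-0.38849031, -0.27742953,  0.75051812]), 'torque': array([0.00110125, 0.05449808, 0.01307473]), 'width': 0.0867869489215052}
0.0187
scene {'K': array([[470.15803811,   0.        , 323.76752543],
       [  0.        , 470.15803811, 198.31268486],
       [  0.        ,   0.        ,   1.        ]]), 'k1': 0.03860229205593171, 'extrinsics': array([[ 0.53761655,  0.70075078, -0.46895287,  1.09082261],
       [ 0.84315553, -0.45176884,  0.29153675, -0.36396076],
       [-0.0075637 , -0.55213518, -0.83372029,  1.08029824],
[... 367 characters left out ...]
.00340886, -0.01526783],
       [ 0.00434871, -0.04963792, -0.99875781,  1.24095101],
       [ 0.        ,  0.        ,  0.        ,  1.        ]])}
wrist {'K': array([[326.63932657,   0.        , 318.01915336],
       [  0.        , 326.63932657, 199.36781843],
       [  0.        ,   0.        ,   1.        ]]), 'k1': -0.017054865193366214, 'extrinsics': array([[ 3.30616208e-01,  9.07813598e-01,  2.58006579e-01,
         1.35364100e-01],
       [ 9.43764876e-01, -3.17765412e-01, -9.12852801e-02,
         6.14451529e-01],
       [-8.84451653e-04,  2.73677940e-01, -9.61820983e-01,
         3.85717309e-01],
       [ 0.00000000e+00,  0.00000000e+00,  0.00000000e+00,
         1.00000000e+00]])}
```

View pics/a_top.png

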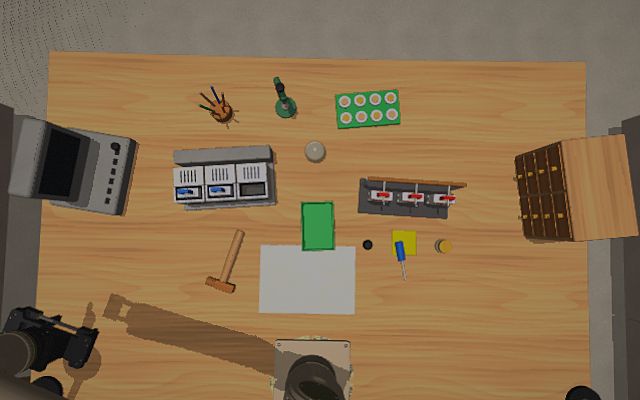

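View pics/a_scene.png

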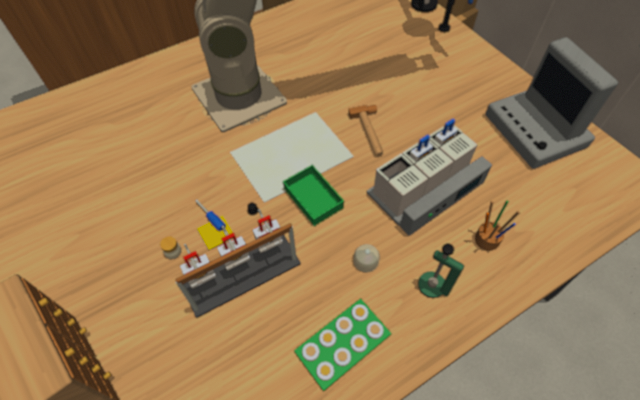

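View pics/a_wrist.png

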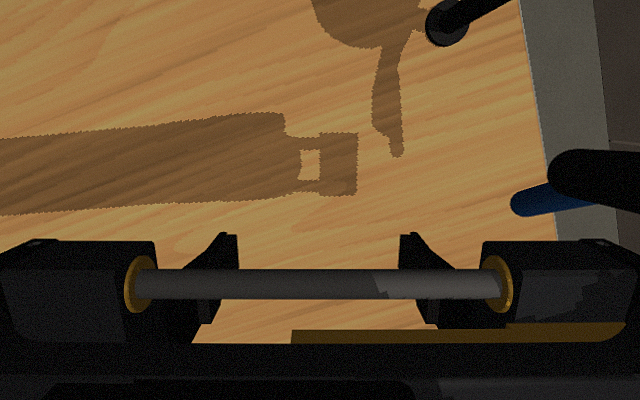

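```bash
cat > h.py <<'E'
from bench import r
import numpy as np, cv2
from scipy.spatial.transform import Rotation as R
def dist(m): return np.array([m['k1'],0,0,0,0.])
def cloud(n,p=None):
    m=r.camera_model(n); img,d=r.camera(n)
    h,w=d.shape; u,v=np.meshgrid(np.arange(w),np.arange(h))
    uv=np.stack([u,v],-1).reshape(-1,1,2).astype(np.float64)
    x=cv2.undistortPoints(uv,m['K'],dist(m)).reshape(h,w,2)
    P=np.concatenate([x,np.ones((h,w,1))],-1)*d[...,None]
    T=m['extrinsics']; W=P@T[:3,:3].T+T[:3,3]
    W[d==0]=np.nan
    return img,d,W,m
def ray(m,px,z):
    x=cv2.undistortPoints(np.array(px,float).reshape(-1,1,2),m['K'],dist(m)).reshape(-1,2)
    T=m['extrinsics']; D=np.c_[x,np.ones(len(x))]@T[:3,:3].T; o=T[:3,3]
    return o+D*((z-o[2])/D[:,2])[:,None]
def proj(m,P):
    T=np.linalg.inv(m['extrinsics']); rv=cv2.Rodrigues(T[:3,:3])[0]
    return cv2.projectPoints(np.array(P,float).reshape(-1,3),rv,T[:3,3],m['K'],dist(m))[0].reshape(-1,2)
def crop(img,x0,y0,x1,y1,s,fn): cv2.imwrite('pics/'+fn,cv2.resize(img[y0:y1,x0:x1],None,fx=s,fy=s,interpolation=cv2.INTER_CUBIC))
E
python3 - <<'E'
from h import *
img,d,W,m=cloud('top')
crop(img,165,140,295,220,6,'b1.png');crop(img,350,170,480,230,6,'b2.png');crop(img,250,190,380,280,6,'b3.png')
for n,(a,b,c,e),lo,hi in (('deck',(165,140,295,220),.115,.125),('console',(165,140,295,220),.08,.095),('rail',(350,170,480,230),.172,.184),('trayrim',(290,190,345,260),.034,.045),('foot',(350,170,480,230),.005,.018),('trayfloor',(290,190,345,260),.002,.010)):
    w=W[b:e,a:c].reshape(-1,3); k=(w[:,2]>lo)&(w[:,2]<hi); q=w[k][:,:2].astype(np.float32)
    print(n,k.sum(),cv2.minAreaRect(q) if k.sum()>5 else '')
E
```

```text
deck 2302 ((0.5885366797447205, 0.27077698707580566), (0.10111131519079208, 0.26461684703826904), 4.61230993270874)
console 1342 ((0.6155188679695129, 0.27171456813812256), (0.16003842651844025, 0.28096431493759155), 4.7875823974609375)
rail 552 ((0.5649139881134033, -0.27515077590942383), (0.268316388130188, 0.07157416641712189), 87.28600311279297)
trayrim 217 ((0.46934130787849426, -0.007311388850212097), (0.14970101416110992, 0.09975436329841614), 2.8435261249542236)
foot 2161 ((0.5586109161376953, -0.3127005100250244), (0.18378795683383942, 0.4041266143321991), 0.06500467658042908)
trayfloor 1595 ((0.4716351628303528, -0.008346065878868103), (0.21663914620876312, 0.17038510739803314), 1.0941126346588135)
```

View pics/b1.png

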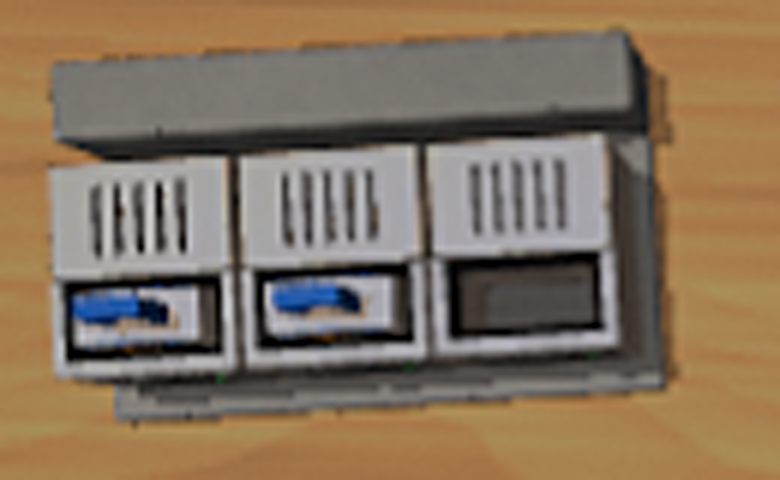

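View pics/b2.png

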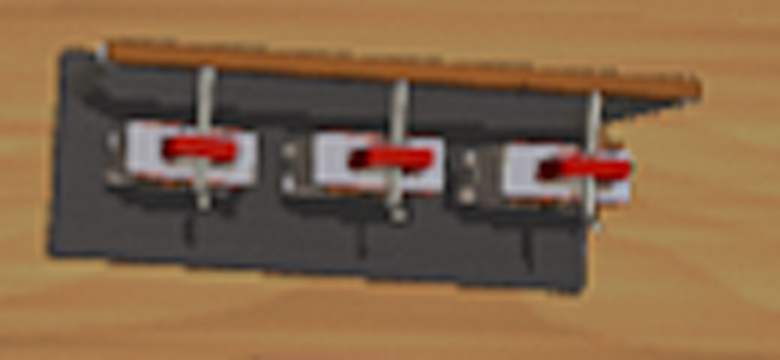

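View pics/b3.png

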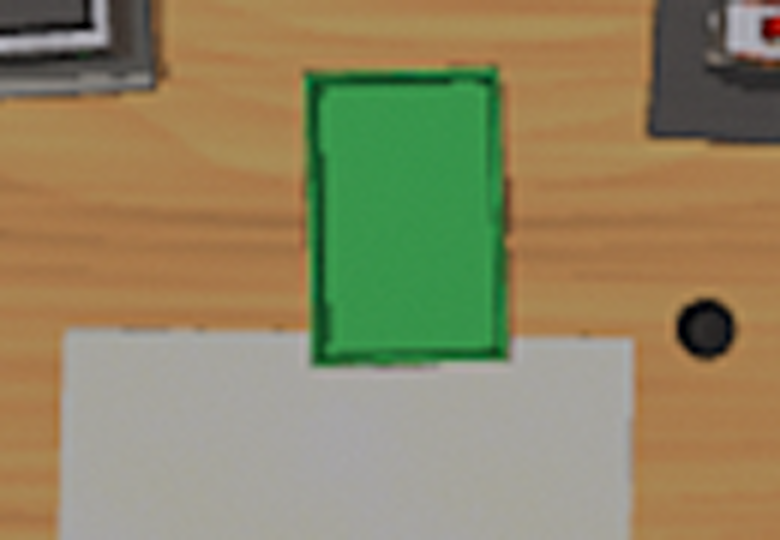

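```bash
cat >> h.py <<'E'
def plan(p,ang=None,deg=None):
    """p world TCP; ang = world angle (deg) of tool x, tool pointing straight down"""
    s=r.read_state(); q=R.from_quat(s['eef_rot']); A=q.as_matrix()
    if ang is None: ang=np.degrees(np.arctan2(A[1,0],A[0,0]))
    a=np.radians(ang); T=np.array([[np.cos(a),np.sin(a),0],[np.sin(a),-np.cos(a),0],[0,0,-1]])
    rv=np.degrees(R.from_matrix(A.T@T).as_rotvec()); sh=A.T@(np.array(p)-s['ee_pos'])
    print('turn',rv.round(2),'shift',sh.round(4),'t',round(s['time'],2),'pos',s['ee_pos'].round(4),'w',round(s['width'],4),'F',s['ft_force'].round(2))
E
python3 - <<'E'
from h import *
m=r.camera_model('top')
# slot bevel corners empty bay (crop/6+offset)
o=lambda a:np.array(a)/6+[165,140]
for c in ([(450,262),(602,255),(607,332),(452,342)],[(242,270),(412,263),(415,343),(247,352)],[(63,283),(222,275),(222,355),(65,362)]):
    q=ray(m,o(c),.12); print(q.mean(0).round(4), q[:,:2].round(3).tolist())
o=lambda a:np.array(a)/6+[350,170]
q=ray(m,o([(105,50),(700,88)]),.178);print(q,np.degrees(np.arctan2(-(q[0]-q[1])[0],(q[0]-q[1])[1])))
q=ray(m,o([(200,150),(397,158),(592,168)]),.18);print('loops',q.round(4))
plan([.545,.27,.29],94.6)
E
```

```text
[0.5674 0.1757 0.12  ] [[0.584, 0.213], [0.589, 0.141], [0.552, 0.138], [0.546, 0.211]]
[0.5612 0.2696 0.12  ] [[0.578, 0.311], [0.583, 0.231], [0.545, 0.228], [0.539, 0.308]]
[0.5539 0.357  0.12  ] [[0.57, 0.395], [0.575, 0.321], [0.537, 0.319], [0.533, 0.393]]
[[ 0.59931566 -0.14390469  0.178     ]
 [ 0.58701892 -0.41198188  0.178     ]] -2.6263254513990804
loops [[ 0.5546 -0.187   0.18  ]
 [ 0.5527 -0.2756  0.18  ]
 [ 0.5498 -0.363   0.18  ]]
turn [-1.00e-02  4.00e-02 -2.39e+01] shift [-0.1899  0.4252 -0.0678] t 0.2 pos [0.2065 0.5897 0.2221] w 0.0872 F [-0.03 -0.86 -0.48]
```

>>> {"method": "carry_out", "body": {
  "increments": "0 0 -5 -0.02 0.045 -0.03 0.06; 0 0 -10 -0.045 0.1 -0.06 0.06; 0 0 -15 -0.07 0.155 -0.068 0.06; 0 0 -20 -0.095 0.21 -0.068 0.06; 0 0 -23.9 -0.12 0.265 -0.068 0.06"
}}

```text
time: 0.82
ee_pos: [0.4183, 0.3872, 0.2904]
eef_rot: [0.677, 0.736, -0.0, 0.0]
ft_force: [0.3, 1.0, -0.2]
width: 0.0606
```

```bash
python3 -c "
from h import *
plan([.545,.27,.29],94.6)"
```

```text
turn [0.01 0.02 0.14] shift [-0.1273  0.1166  0.0005] t 0.82 pos [0.4183 0.3872 0.2904] w 0.0606 F [ 0.27  0.96 -0.17]
```

>>> {"method": "carry_out", "body": {
  "increments": "0 0 0 -0.035 0.035 0 0.06; 0 0 0 -0.075 0.07 0 0.06; 0 0 0 -0.11 0.1 0 0.06; 0 0 0.1 -0.127 0.117 0 0.06; 0 0 0.1 -0.127 0.117 0 0.06"
}}

```text
time: 1.45
ee_pos: [0.5465, 0.2684, 0.29]
eef_rot: [0.679, 0.734, -0.001, 0.0]
ft_force: [-1.5, -0.3, -0.5]
width: 0.0599
```

```bash
python3 -c "
from h import *
plan([.545,.27,.29],94.6)
img,d,W,m=cloud('wrist')
np.save('w1.npy',W);np.save('m1.npy',m,allow_pickle=True)
cv2.imwrite('pics/c1.png',img)
crop(img,130,0,530,240,2,'c2.png')
w=W[:240].reshape(-1,3);k=(w[:,2]>.115)&(w[:,2]<.125)
print(np.median(w[k][:,2]),cv2.minAreaRect(w[k][:,:2].astype(np.float32)))
"
```

```text
turn [-0.01  0.08 -0.16] shift [ 0.0017 -0.0014  0.    ] t 1.45 pos [0.5465 0.2684 0.29  ] w 0.0599 F [-1.47 -0.34 -0.53]
0.1214234717092722 ((0.5738507509231567, 0.2700149416923523), (0.0779205858707428, 0.266449898481369), 4.566258430480957)
```

View pics/c2.png

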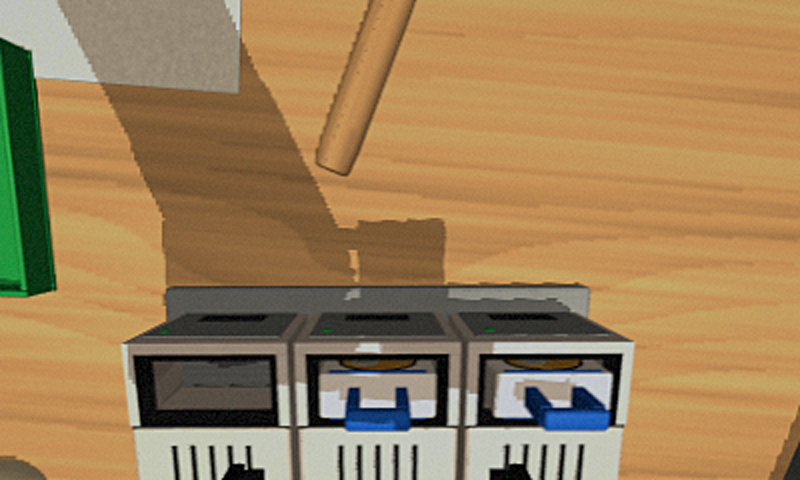

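```bash
python3 -c "
from h import *
img=cv2.imread('pics/c1.png')
crop(img,185,160,450,235,3,'c3.png')
"
```

```text
(no output)
```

View pics/c3.png

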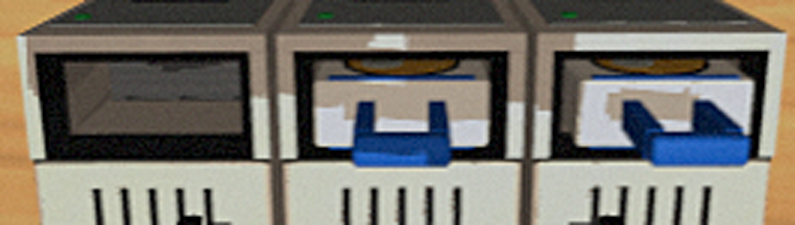

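```bash
python3 -c "
from h import *
m=np.load('m1.npy',allow_pickle=True).item()
o=lambda a:np.array(a)/3+[185,160]
for z in (.12,):
  for c in ([(35,52),(252,52),(254,160),(44,160)],[(295,50),(507,50),(504,160),(300,160)],[(553,50),(770,50),(755,160),(552,160)]):
    q=ray(m,o(c),z); print(q.mean(0).round(4), q[:,:2].round(4).tolist())
q=ray(m,o([(20,37),(790,33)]),.12);print(q, np.degrees(np.arctan2(-(q[1]-q[0])[0],(q[1]-q[0])[1])))
# loops tops at z=.172 
q=ray(m,o([(405,155),(700,155),(358,150),(450,150),(652,150),(750,150)]),.172);print(q)
"
```

```text
[0.5689 0.1801 0.12  ] [[0.552, 0.1413], [0.5462, 0.2168], [0.5857, 0.2189], [0.5916, 0.1435]]
[0.5615 0.2701 0.12  ] [[0.5444, 0.2317], [0.5387, 0.3051], [0.5787, 0.3083], [0.5844, 0.2354]]
[0.5545 0.3603 0.12  ] [[0.5374, 0.321], [0.5315, 0.3964], [0.5718, 0.3983], [0.5774, 0.3255]]
[[0.54711193 0.13616642 0.12      ]
 [0.52502271 0.40227618 0.12      ]] 4.74512515550524
[[0.56275995 0.27122045 0.172     ]
 [0.55584964 0.3602324  0.172     ]
 [0.56228015 0.25695158 0.172     ]
 [0.56012536 0.28463604 0.172     ]
 [0.55540016 0.3454827  0.172     ]
 [0.55310584 0.3750957  0.172     ]]
```

```bash
python3 -c "
from h import *
plan([.5615,.2701,.134],94.6)"
```

```text
turn [-0.03  0.03 -0.02] shift [-0.0012  0.0161  0.1561] t 1.5 pos [0.5454 0.2701 0.2901] w 0.0602 F [-0.66 -0.01  0.26]
```

>>> {"method": "carry_out", "body": {
  "increments": "0 0 0 -0.001 0.016 0.03 0.06; 0 0 0 -0.001 0.016 0.08 0.06; 0 0 0 -0.001 0.016 0.13 0.06; 0 0 0 -0.001 0.016 0.156 0.06; 0 0 0 -0.001 0.016 0.156 0.06",
  "squeeze": 30
}}

```text
time: 2.12
ee_pos: [0.5594, 0.2713, 0.1326]
eef_rot: [0.677, 0.736, -0.002, -0.001]
ft_force: [1.0, 0.8, 0.4]
width: 0.06
```

>>> {"method": "carry_out", "body": {
  "increments": "0 0 0 0 0 0 0.06; 0 0 0 0 0 0 0.02; 0 0 0 0 0 0 0.02; 0 0 0 0 0 0 0.02; 0 0 0 0 0 0 0.02",
  "squeeze": 30
}}

```text
time: 2.75
ee_pos: [0.5595, 0.271, 0.1327]
eef_rot: [0.678, 0.735, -0.002, -0.001]
ft_force: [-0.4, 0.3, -0.3]
width: 0.0296
```

```bash
python3 -c "
from h import *
plan([.5615,.2701,.134],94.6)
img,d=r.camera('wrist');cv2.imwrite('pics/d1.png',img)"
```

```text
turn [-0.21  0.1   0.09] shift [-0.0011  0.0019 -0.0013] t 2.75 pos [0.5595 0.271  0.1327] w 0.0296 F [-0.36  0.34 -0.27]
```

View pics/d1.png

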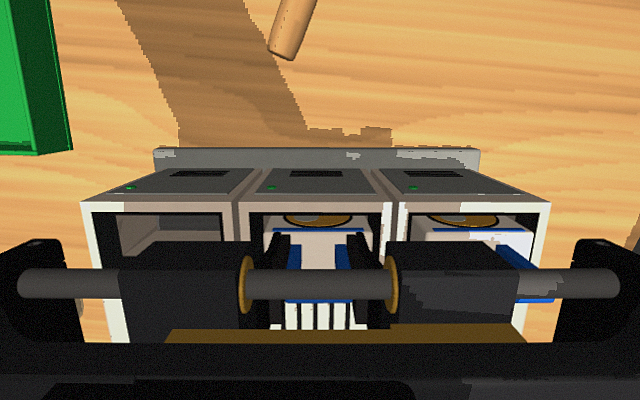

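>>> {"method": "carry_out", "body": {
  "increments": "0 0 0 0 0 0.003 0.02; 0 0 0 0 0 0.006 0.02; 0 0 0 0 0 0.009 0.02; 0 0 0 0 0 0.012 0.02; 0 0 0 0 0 0.0125 0.02"
}}

```text
time: 3.42
ee_pos: [0.56, 0.2709, 0.1212]
eef_rot: [0.678, 0.735, -0.001, -0.0]
ft_force: [-2.6, -2.5, 8.7]
width: 0.0297
```

```bash
python3 -c "
from h import *
plan([.5615,.2701,.134],94.6)"
```

```text
turn [-0.15  0.07  0.06] shift [-0.0009  0.0014 -0.0128] t 3.42 pos [0.56   0.2709 0.1212] w 0.0297 F [-2.59 -2.54  8.71]
```

>>> {"method": "carry_out", "body": {
  "increments": "0 0 0 0 0 0.002 0.02; 0 0 0 0 0 0.003 0.02; 0 0 0 0 0 0.004 0.02; 0 0 0 0 0 0.004 0.02; 0 0 0 0 0 0.004 0.02"
}}

```text
time: 4.05
ee_pos: [0.5612, 0.2708, 0.1206]
eef_rot: [0.678, 0.735, 0.0, 0.0]
ft_force: [-6.3, -4.1, 24.1]
width: 0.0297
```

>>> {"method": "carry_out", "body": {
  "increments": "0 0 0 0 0 -0.006 0.02; 0 0 0 0 0 -0.012 0.02; 0 0 0 0 0 -0.018 0.02; 0 0 0 0 0 -0.024 0.02; 0 0 0 0 0 -0.03 0.02"
}}

```text
time: 4.68
ee_pos: [0.5611, 0.2707, 0.1507]
eef_rot: [0.678, 0.735, -0.0, 0.0]
ft_force: [-1.3, -1.6, 1.8]
width: 0.0294
```

>>> {"method": "carry_out", "body": {
  "increments": "0 0 0 0 0 -0.01 0.02; 0 0 0 0 0 -0.03 0.02; 0 0 0 0 0 -0.06 0.02; 0 0 0 0 0 -0.09 0.02; 0 0 0 0 0 -0.115 0.02"
}}

```text
time: 5.3
ee_pos: [0.5611, 0.2709, 0.267]
eef_rot: [0.678, 0.735, 0.0, 0.0]
ft_force: [0.4, -0.6, -1.9]
width: 0.0298
```

```bash
cat >> h.py <<'E'
def tray():
    img,d,W,m=cloud('top')
    w=W[150:330,230:400].reshape(-1,3); c=img[150:330,230:400].reshape(-1,3).astype(int)
    g=(c[:,1]>c[:,2]+25)&(c[:,1]>c[:,0]+15)
    k=g&(w[:,2]>.033)&(w[:,2]<.045); (cx,cy),(a,b),t=cv2.minAreaRect(w[k][:,:2].astype(np.float32))
    print('tray',k.sum(),round(cx,4),round(cy,4),round(a,3),round(b,3),round(t,2))
    return img
E
python3 - <<'E'
from h import *
img=tray()
crop(img,165,140,365,270,4,'e1.png')
m=r.camera_model('top')
q=ray(m,np.array([(305,72),(497,68),(508,358),(315,362)])/6+[250,190],.04);print(q.mean(0),q)
plan([.47,-.007,.265],92.5)
E
```

```text
tray 164 0.4684 -0.0085 0.149 0.098 1.45
[ 0.46746542 -0.0107281   0.04      ] [[ 0.53897512  0.04224406  0.04      ]
 [ 0.54288065 -0.05553756  0.04      ]
 [ 0.39591256 -0.06363882  0.04      ]
 [ 0.39209336  0.03401991  0.04      ]]
turn [ 0.27 -0.13  2.12] shift [-0.2701 -0.1143  0.0045] t 5.35 pos [0.5621 0.2714 0.2706] w 0.03 F [-1.03  0.6   1.38]
```

View pics/e1.png

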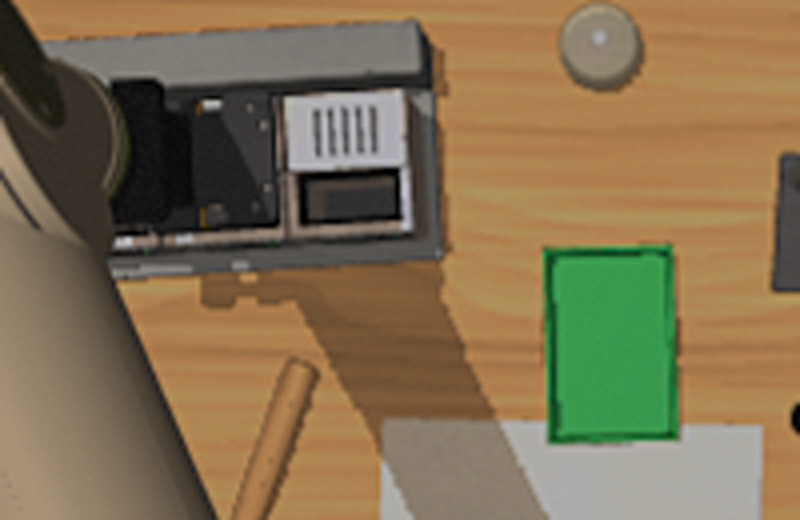

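```bash
python3 -c "
from h import *
plan([.501,-.0075,.2],92.5)"
```

```text
turn [ 0.27 -0.13  2.12] shift [-0.2732 -0.0837  0.0696] t 5.35 pos [0.5621 0.2714 0.2706] w 0.03 F [-1.03  0.6   1.38]
```

>>> {"method": "carry_out", "body": {
  "increments": "0 0 0 -0.05 -0.015 0 0.02; 0 0 0.5 -0.11 -0.033 0 0.02; 0 0 1 -0.17 -0.052 0 0.02; 0.1 -0.1 1.5 -0.23 -0.07 0.02 0.02; 0.2 -0.1 2.1 -0.273 -0.084 0.055 0.02"
}}

```text
time: 5.98
ee_pos: [0.5007, -0.0097, 0.2148]
eef_rot: [0.692, 0.722, 0.002, 0.001]
ft_force: [0.9, -0.6, -2.1]
width: 0.0297
```

```bash
python3 -c "
from h import *
plan([.501,-.0075,.094],92.5)
img,d,W,m=cloud('wrist');cv2.imwrite('pics/f1.png',img)
w=W.reshape(-1,3);c=img.reshape(-1,3).astype(int)
g=(c[:,1]>c[:,2]+25)&(c[:,1]>c[:,0]+15)&(w[:,2]>.034)&(w[:,2]<.046);print(g.sum(),cv2.minAreaRect(w[g][:,:2].astype(np.float32)))
print(proj(m,[.501,-.0075,.04]))
"
```

```text
turn [ 0.25 -0.05 -0.07] shift [ 0.0021 -0.0002  0.1208] t 5.97 pos [ 0.5007 -0.0097  0.2148] w 0.0297 F [ 0.89 -0.63 -2.07]
1107 ((0.45834076404571533, -0.009707797318696976), (0.13405361771583557, 0.09737697243690491), 3.067739963531494)
[[319.92892583 179.93802776]]
```

View pics/f1.png

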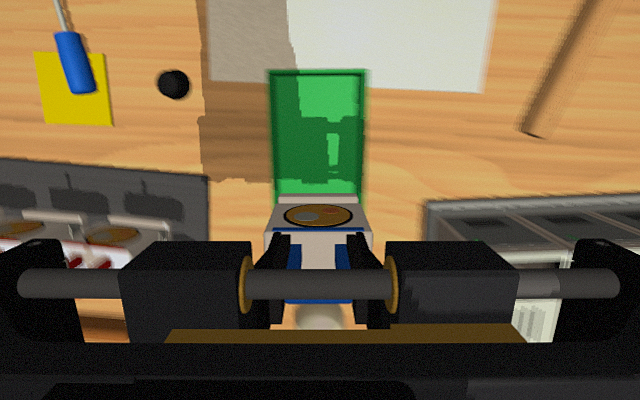

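>>> {"method": "carry_out", "body": {
  "increments": "0.2 0 -0.5 0.002 -0.004 0.02 0.02; 0.2 0 -0.5 0.002 -0.004 0.055 0.02; 0.2 0 -0.5 0.002 -0.004 0.09 0.02; 0.2 0 -0.5 0.002 -0.004 0.112 0.02; 0.2 0 -0.5 0.002 -0.004 0.122 0.02"
}}

```text
time: 6.65
ee_pos: [0.4913, -0.015, 0.0861]
eef_rot: [0.691, 0.723, -0.004, -0.002]
ft_force: [-8.2, -9.6, 39.2]
width: 0.0298
```

```bash
python3 -c "
from h import *
plan([.496,-.0081,.088],93)
img,d,W,m=cloud('wrist');cv2.imwrite('pics/f2.png',img)
"
```

```text
turn [-0.56  0.15 -0.47] shift [ 0.0066  0.005  -0.002 ] t 6.65 pos [ 0.4913 -0.015   0.0861] w 0.0298 F [-8.24 -9.64 39.23]
```

View pics/f2.png

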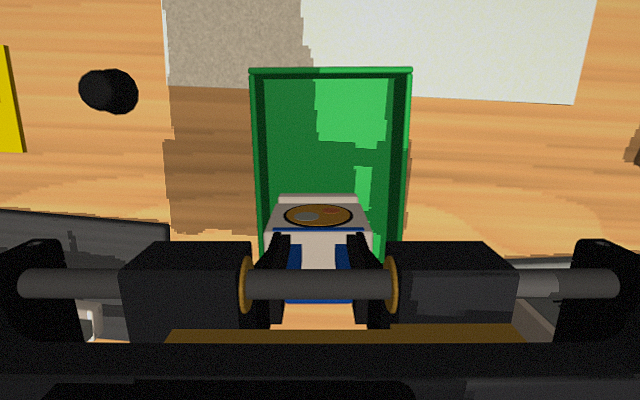

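>>> {"method": "carry_out", "body": {
  "increments": "-0.5 0.1 -0.4 0.006 0.002 -0.002 0.02; -0.5 0.1 -0.4 0.006 0.002 -0.004 0.02; -0.5 0.1 -0.4 0.006 0.002 -0.004 0.02; -0.5 0.1 -0.4 0.006 0.002 -0.004 0.02; -0.5 0.1 -0.4 0.006 0.002 -0.004 0.02"
}}

```text
time: 7.32
ee_pos: [0.4938, -0.0092, 0.0905]
eef_rot: [0.689, 0.725, -0.0, 0.001]
ft_force: [0.2, 0.0, -2.5]
width: 0.0297
```

```bash
python3 -c "
from h import *
plan([.496,-.0081,.088],93)
img,d,W,m=cloud('wrist');cv2.imwrite('pics/f3.png',img)
w=W.reshape(-1,3);c=img.reshape(-1,3).astype(int)
g=(c[:,1]>c[:,2]+25)&(c[:,1]>c[:,0]+15)&(w[:,2]>.034)&(w[:,2]<.046);print(g.sum(),cv2.minAreaRect(w[g][:,:2].astype(np.float32)))
"
```

```text
turn [ 0.02  0.06 -0.09] shift [0.001  0.0023 0.0025] t 7.33 pos [ 0.4938 -0.0092  0.0905] w 0.0297 F [ 0.24  0.03 -2.54]
4086 ((0.45944109559059143, -0.008681662380695343), (0.1357460767030716, 0.0998917818069458), 2.734973907470703)
```

View pics/f3.png

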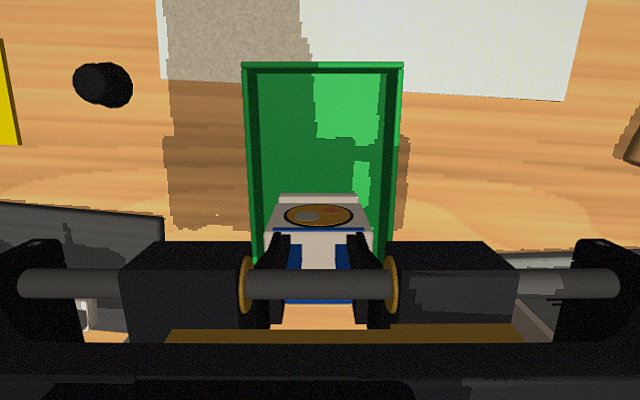

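>>> {"method": "carry_out", "body": {
  "increments": "0 0 0 0 0.002 0.001 0.02; 0 0 0 0 0.002 0.002 0.02; 0 0 0 0 0.002 0.002 0.045; 0 0 0 0 0.002 0.002 0.045; 0 0 0 0 0.002 0.002 0.045"
}}

```text
time: 8.0
ee_pos: [0.4959, -0.0091, 0.0886]
eef_rot: [0.689, 0.725, -0.0, 0.001]
ft_force: [-0.0, 0.3, -0.1]
width: 0.0438
```

>>> {"method": "carry_out", "body": {
  "increments": "0 0 0 0 0 -0.01 0.05; 0 0 0 0 0 -0.04 0.05; 0 0 0 0 0 -0.09 0.05; 0 0 0 0 0 -0.13 0.05; 0 0 0 0.04 0 -0.16 0.05"
}}

```text
time: 8.62
ee_pos: [0.4944, 0.0287, 0.2515]
eef_rot: [0.691, 0.723, 0.001, 0.002]
ft_force: [-0.2, 0.9, -0.6]
width: 0.0499
```

```bash
python3 -c "
from h import *
plan([.5545,.3603,.25],94.6)
img,d,W,m=cloud('wrist');cv2.imwrite('pics/f4.png',img)
"
```

```text
turn [ 0.21  0.07 -2.02] shift [0.3286 0.075  0.0014] t 8.62 pos [0.4944 0.0287 0.2515] w 0.0499 F [-0.25  0.91 -0.6 ]
```

View pics/f4.png

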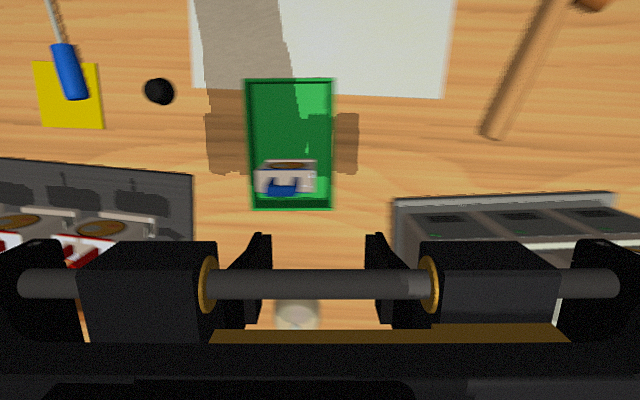

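>>> {"method": "carry_out", "body": {
  "increments": "0 0 0 0.06 0.015 0 0.055; 0 0 -0.5 0.12 0.03 0 0.055; 0 0 -1 0.18 0.045 0 0.055; 0 0 -1.5 0.24 0.06 0 0.055; 0.2 0.1 -2 0.3 0.07 0 0.055"
}}

```text
time: 9.3
ee_pos: [0.5489, 0.34, 0.2566]
eef_rot: [0.675, 0.738, 0.003, 0.0]
ft_force: [0.5, -0.4, 1.1]
width: 0.055
```

```bash
python3 -c "
from h import *
plan([.5545,.3603,.134],94.6)
"
```

```text
turn [ 0.26 -0.23  0.47] shift [0.0192 0.0068 0.1227] t 9.3 pos [0.5489 0.34   0.2566] w 0.055 F [ 0.45 -0.36  1.09]
```

>>> {"method": "carry_out", "body": {
  "increments": "0.2 -0.2 0.4 0.019 0.007 0.01 0.055; 0.2 -0.2 0.4 0.019 0.007 0.05 0.055; 0.2 -0.2 0.4 0.019 0.007 0.09 0.055; 0.2 -0.2 0.4 0.019 0.007 0.119 0.055; 0.2 -0.2 0.4 0.019 0.007 0.122 0.055"
}}

```text
time: 9.93
ee_pos: [0.5536, 0.3595, 0.1329]
eef_rot: [0.678, 0.735, -0.001, -0.0]
ft_force: [0.1, -0.7, 0.2]
width: 0.0548
```

```bash
python3 -c "
from h import *
plan([.5545,.3603,.134],94.6)
img,d,W,m=cloud('wrist');cv2.imwrite('pics/g1.png',img)
"
```

```text
turn [-0.12  0.08  0.09] shift [ 0.0008  0.0009 -0.0011] t 9.93 pos [0.5536 0.3595 0.1329] w 0.0548 F [ 0.07 -0.72  0.21]
```

View pics/g1.png

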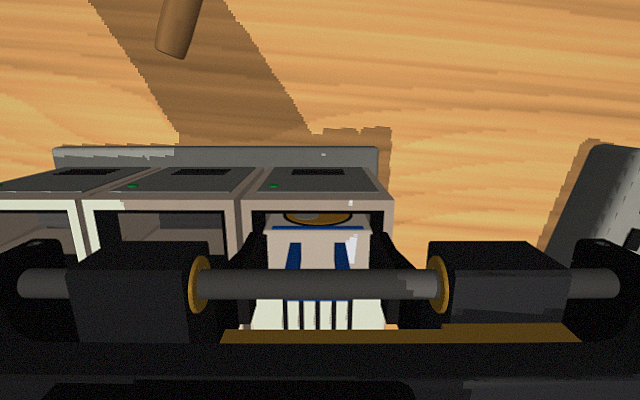

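Fingers straddle the loop (blue uprights at columns 290 and 342). Grip, push, and lift.

>>> {"method": "carry_out", "body": {
  "increments": "0 0 0 0 0.001 -0.001 0.02; 0 0 0 0 0.001 -0.001 0.02; 0 0 0 0 0.001 -0.001 0.02; 0 0 0 0 0.001 -0.001 0.02; 0 0 0 0 0.001 0.003 0.02",
  "squeeze": 30
}}

```text
time: 10.6
ee_pos: [0.556, 0.3601, 0.1328]
eef_rot: [0.678, 0.735, 0.001, 0.0]
ft_force: [-2.4, -1.7, 10.2]
width: 0.0296
```

>>> {"method": "carry_out", "body": {
  "increments": "0 0 0 0 0 0.002 0.02; 0 0 0 0 0 0.005 0.02; 0 0 0 0 0 0.008 0.02; 0 0 0 0 0 0.011 0.02; 0 0 0 0 0 0.0135 0.02"
}}

```text
time: 11.22
ee_pos: [0.5574, 0.3603, 0.1238]
eef_rot: [0.678, 0.735, 0.003, 0.001]
ft_force: [-10.6, -8.6, 39.3]
width: 0.0294
```

>>> {"method": "carry_out", "body": {
  "increments": "0 0 0 0 0 -0.004 0.02; 0 0 0 0 0 -0.008 0.02; 0 0 0 0 0 -0.012 0.02; 0 0 0 0 0 -0.016 0.02; 0 0 0 0 0 -0.019 0.02"
}}

```text
time: 11.85
ee_pos: [0.5573, 0.36, 0.1432]
eef_rot: [0.678, 0.735, 0.003, 0.001]
ft_force: [-0.7, -1.9, 4.1]
width: 0.0298
```

>>> {"method": "carry_out", "body": {
  "increments": "0 0 0 0 0 -0.006 0.02; 0 0 0 0 0 -0.012 0.02; 0 0 0 0 0 -0.03 0.02; 0 0 0 0 0 -0.07 0.02; 0 0 0 0 0 -0.125 0.02"
}}

```text
time: 12.48
ee_pos: [0.5561, 0.3595, 0.2689]
eef_rot: [0.678, 0.735, 0.002, 0.001]
ft_force: [1.3, 1.2, -2.0]
width: 0.0297
```

```bash
python3 -c "
from h import *
tray()
plan([.43,-.0115,.25],93)
img,d,W,m=cloud('wrist');cv2.imwrite('pics/g2.png',img)
"
```

```text
tray 174 0.4683 -0.0085 0.149 0.098 1.28
turn [ 0.76 -0.44  1.62] shift [-0.3609 -0.1582  0.0238] t 12.53 pos [0.5583 0.3608 0.2787] w 0.0298 F [ 0.67 -0.48  5.57]
```

View pics/g2.png

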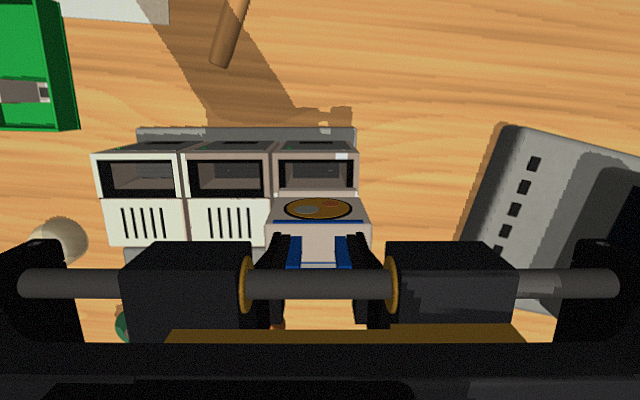

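>>> {"method": "carry_out", "body": {
  "increments": "0.2 -0.1 0.3 -0.05 -0.02 0 0.02; 0.4 -0.2 0.6 -0.105 -0.045 0 0.02; 0.7 -0.4 1 -0.16 -0.07 0 0.02; 0.7 -0.4 1.3 -0.215 -0.095 0 0.02; 0.7 -0.4 1.6 -0.27 -0.12 0 0.02"
}}

```text
time: 13.2
ee_pos: [0.4603, 0.0805, 0.2728]
eef_rot: [0.688, 0.725, 0.002, 0.0]
ft_force: [0.7, 0.2, -0.2]
width: 0.0297
```

```bash
python3 -c "
from h import *
plan([.4355,-.0105,.2],93)
"
```

```text
turn [ 0.18 -0.12  0.  ] shift [-0.0897 -0.0297  0.0725] t 13.2 pos [0.4603 0.0805 0.2728] w 0.0297 F [ 0.74  0.22 -0.22]
```

>>> {"method": "carry_out", "body": {
  "increments": "0.2 -0.1 0 -0.03 -0.01 0.02 0.02; 0.2 -0.1 0 -0.06 -0.02 0.05 0.02; 0.2 -0.1 0 -0.09 -0.03 0.08 0.02; 0.2 -0.1 0 -0.09 -0.03 0.11 0.02; 0.2 -0.1 0 -0.09 -0.03 0.12 0.02"
}}

```text
time: 13.82
ee_pos: [0.4347, -0.0108, 0.1516]
eef_rot: [0.688, 0.725, -0.001, -0.001]
ft_force: [-0.4, -0.8, -1.7]
width: 0.0296
```

```bash
python3 -c "
from h import *
plan([.4355,-.0105,.091],93)
img,d,W,m=cloud('wrist');cv2.imwrite('pics/g3.png',img)
"
```

```text
turn [-0.1  -0.02 -0.02] shift [0.0002 0.0009 0.0606] t 13.82 pos [ 0.4347 -0.0108  0.1516] w 0.0296 F [-0.39 -0.81 -1.69]
```

View pics/g3.png

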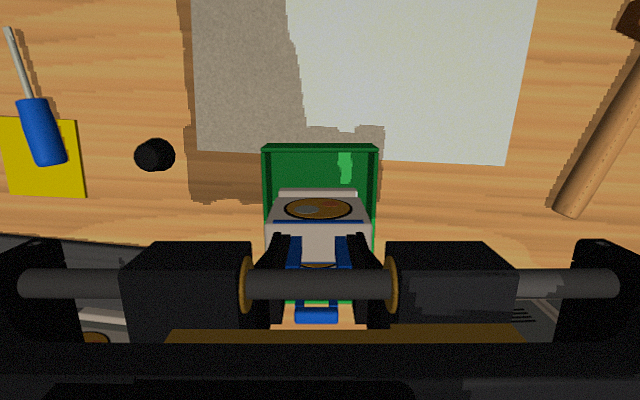

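>>> {"method": "carry_out", "body": {
  "increments": "0 0 0 0 0.001 0.025 0.02; 0 0 0 0 0.001 0.045 0.02; 0 0 0 0 0.001 0.056 0.02; 0 0 0 0 0.001 0.06 0.02; 0 0 0 0 0.001 0.061 0.02"
}}

```text
time: 14.5
ee_pos: [0.4361, -0.0103, 0.0909]
eef_rot: [0.688, 0.726, -0.0, -0.001]
ft_force: [0.4, 0.3, -2.1]
width: 0.0297
```

>>> {"method": "carry_out", "body": {
  "increments": "0 0 0 0 0 0.001 0.02; 0 0 0 0 0 0.0015 0.02; 0 0 0 0 0 0.0015 0.045; 0 0 0 0 0 0.0015 0.045; 0 0 0 0 0 0.0015 0.045"
}}

```text
time: 15.12
ee_pos: [0.4362, -0.0103, 0.0895]
eef_rot: [0.688, 0.726, -0.0, -0.0]
ft_force: [-0.0, -0.1, -0.9]
width: 0.0438
```

>>> {"method": "carry_out", "body": {
  "increments": "0 0 0 0 0 -0.01 0.05; 0 0 0 0 0 -0.04 0.05; 0 0 0 0 0 -0.09 0.05; 0 0 0 0 0 -0.15 0.05; 0 0 0 -0.04 0 -0.18 0.05"
}}

```text
time: 15.75
ee_pos: [0.4394, -0.0488, 0.2733]
eef_rot: [0.686, 0.727, 0.002, 0.001]
ft_force: [1.5, -0.5, -0.7]
width: 0.0503
```

```bash
python3 -c "
from h import *
img,d,W,m=cloud('wrist');cv2.imwrite('pics/g4.png',img)
plan([.545,-.2756,.29],87.4)
"
```

```text
turn [0.41 0.   5.44] shift [-0.2247  0.0939 -0.013 ] t 15.8 pos [ 0.4402 -0.0559  0.2762] w 0.0499 F [-0.57 -5.97  3.2 ]
```

View pics/g4.png

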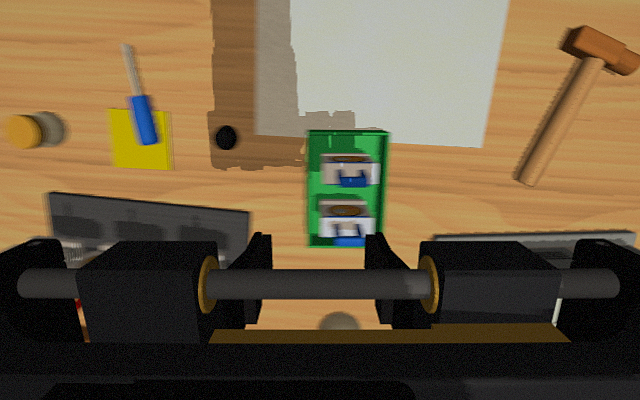

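Both blues stand in the tray. On to the rack.

>>> {"method": "carry_out", "body": {
  "increments": "0 0 1 -0.045 0.02 -0.005 0.05; 0.2 0 2 -0.095 0.04 -0.012 0.05; 0.4 0 3.5 -0.145 0.06 -0.013 0.05; 0.4 0 4.5 -0.195 0.08 -0.013 0.05; 0.4 0 5.4 -0.225 0.094 -0.013 0.05"
}}

```text
time: 16.42
ee_pos: [0.5453, -0.2784, 0.2902]
eef_rot: [0.724, 0.69, -0.0, 0.0]
ft_force: [0.2, 0.3, -0.0]
width: 0.0495
```

>>> {"method": "carry_out", "body": {
  "increments": "0 0 0 0 0 0 0.05; 0 0 0 0 0 0 0.05; 0 0 0 0 0 0 0.05; 0 0 0 0 0 0 0.05; 0 0 0 0 0 0 0.05"
}}

```text
time: 17.05
ee_pos: [0.5453, -0.2778, 0.2904]
eef_rot: [0.723, 0.691, -0.0, 0.0]
ft_force: [-0.9, 0.4, 0.5]
width: 0.0501
```

```bash
python3 -c "
from h import *
plan([.545,-.2756,.29],87.4)
img,d,W,m=cloud('wrist');np.save('w2.npy',W);np.save('m2.npy',m,allow_pickle=True)
cv2.imwrite('pics/h1.png',img)
crop(img,170,100,470,235,2.66,'h2.png')
"
```

```text
turn [ 0.02  0.04 -0.06] shift [ 0.0022 -0.0004  0.0004] t 17.05 pos [ 0.5453 -0.2778  0.2904] w 0.0501 F [-0.85  0.38  0.46]
```

View pics/h1.png

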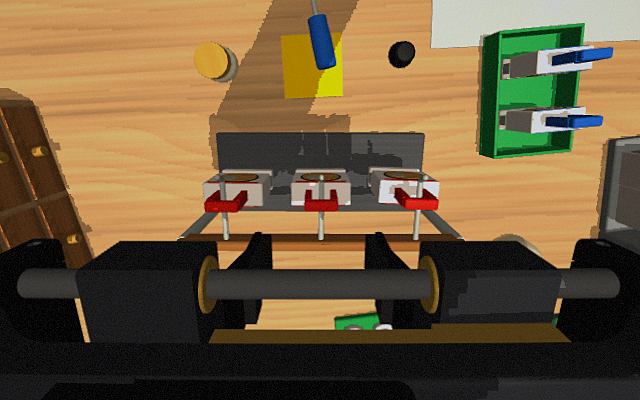

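View pics/h2.png

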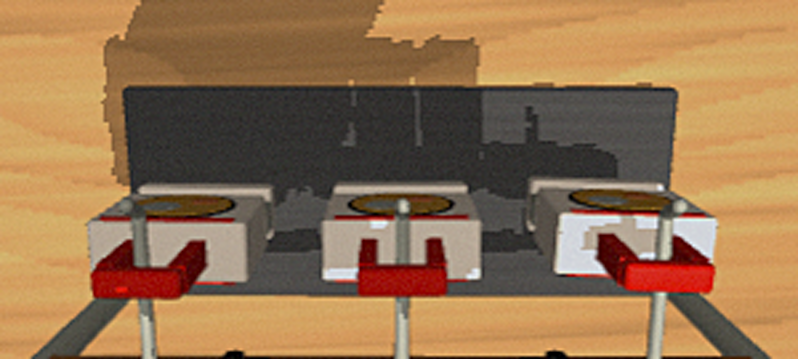

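```bash
python3 -c "
from h import *
W=np.load('w2.npy');img=cv2.imread('pics/h1.png').astype(int)
red=(img[...,2]>img[...,1]+60)&(img[...,2]>img[...,0]+60)&(W[...,2]>.171)&(W[...,2]<.19)
for a,b in ((200,260),(290,345),(390,445)):
    k=red.copy();k[:,:a]=0;k[:,b:]=0
    w=W[k];print(k.sum(),w.min(0).round(4),w.max(0).round(4),w.mean(0).round(4),np.median(w[:,2]));print(cv2.minAreaRect(w[:,:2].astype(np.float32)))
f=W[130:170,215:430].reshape(-1,3);f=f[(f[:,2]>.008)&(f[:,2]<.016)]
print(cv2.minAreaRect(f[:,:2].astype(np.float32)))
"
```

```text
631 [ 0.5445 -0.3785  0.1714] [ 0.5936 -0.3446  0.1839] [ 0.5617 -0.3611  0.1804] 0.18095522407077158
((0.5687935948371887, -0.3613446056842804), (0.05150311440229416, 0.029857827350497246), 5.383089065551758)
799 [ 0.5336 -0.306   0.1717] [ 0.5978 -0.2564  0.1838] [ 0.5719 -0.2784  0.1803] 0.18027500389106127
((0.565083384513855, -0.2799936532974243), (0.049503177404403687, 0.0634780153632164), 87.62532806396484)
645 [ 0.5368 -0.2148  0.171 ] [ 0.6009 -0.1732  0.1837] [ 0.5683 -0.1935  0.1805] 0.1809580480049272
((0.5705140829086304, -0.19271060824394226), (0.03024255856871605, 0.06667785346508026), 74.7603988647461)
((0.5282999277114868, -0.2748889625072479), (0.2789866328239441, 0.04880962148308754), 87.31340789794922)
```

```bash
python3 -c "
from h import *
W=np.load('w2.npy');img=cv2.imread('pics/h1.png').astype(int)
rr=np.arange(400)[:,None]*np.ones((1,640))
red=(img[...,2]>img[...,1]+60)&(img[...,2]>img[...,0]+60)&(W[...,2]>.176)&(W[...,2]<.19)&(rr<218)
for a,b in ((200,260),(290,345),(390,445)):
    k=red.copy();k[:,:a]=0;k[:,b:]=0
    w=W[k];print(k.sum(),w.mean(0).round(4));print(cv2.minAreaRect(w[:,:2].astype(np.float32)))
m=np.load('m2.npy',allow_pickle=True).item()
o=lambda a:np.array(a)/2.66+[170,100]
q=ray(m,o([(92,297),(182,297),(360,294),(446,294),(625,291),(712,289)]),.18)
print(q.round(4))
"
```

```text
397 [ 0.5496 -0.3628  0.1814]
((0.5503469109535217, -0.3633809983730316), (0.02993299439549446, 0.010012604296207428), 86.28626251220703)
389 [ 0.5532 -0.2757  0.1815]
((0.5536796450614929, -0.2754388451576233), (0.028845282271504402, 0.010164055973291397), 87.85011291503906)
410 [ 0.5554 -0.1892  0.1814]
((0.5560232996940613, -0.18861626088619232), (0.02995295822620392, 0.010191913694143295), 85.73379516601562)
[[ 0.5547 -0.3789  0.18  ]
 [ 0.556  -0.3489  0.18  ]
 [ 0.5577 -0.2898  0.18  ]
 [ 0.559  -0.2613  0.18  ]
 [ 0.5608 -0.202   0.18  ]
 [ 0.5614 -0.1732  0.18  ]]
```

```bash
python3 -c "
from h import *
plan([.5558,-.1888,.141],87.4)
"
```

```text
turn [ 0.01  0.05 -0.07] shift [0.0897 0.0063 0.1493] t 17.1 pos [ 0.5453 -0.278   0.2904] w 0.0501 F [ 0.65 -0.02  0.32]
```

>>> {"method": "carry_out", "body": {
  "increments": "0 0 0 0.05 0.006 0 0.05; 0 0 0 0.09 0.006 0.01 0.05; 0 0 0 0.09 0.006 0.05 0.05; 0 0 0 0.09 0.006 0.09 0.05; 0 0 0 0.09 0.006 0.1 0.05"
}}

```text
time: 17.73
ee_pos: [0.5543, -0.1878, 0.1883]
eef_rot: [0.723, 0.691, -0.001, -0.001]
ft_force: [-0.1, -1.0, 1.2]
width: 0.0496
```

```bash
python3 -c "
from h import *
plan([.5558,-.1888,.141],87.4)
img,d,W,m=cloud('wrist');cv2.imwrite('pics/h3.png',img)
"
```

```text
turn [-0.19  0.02 -0.05] shift [-0.0009  0.0017  0.0473] t 17.73 pos [ 0.5543 -0.1878  0.1883] w 0.0496 F [-0.11 -1.    1.19]
```

View pics/h3.png

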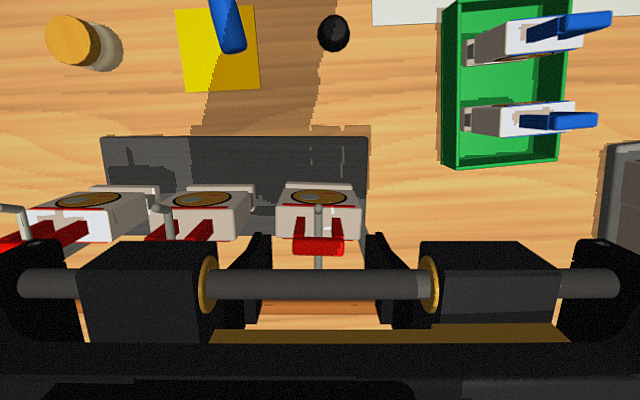

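>>> {"method": "carry_out", "body": {
  "increments": "0 0 0 -0.001 0.002 0.02 0.05; 0 0 0 -0.001 0.002 0.04 0.05; 0 0 0 -0.001 0.002 0.047 0.05; 0 0 0 -0.001 0.002 0.047 0.02; 0 0 0 -0.001 0.002 0.047 0.02",
  "squeeze": 30
}}

```text
time: 18.4
ee_pos: [0.5571, -0.1895, 0.1428]
eef_rot: [0.723, 0.69, -0.001, -0.0]
ft_force: [-0.6, -0.2, 0.4]
width: 0.0373
```

>>> {"method": "carry_out", "body": {
  "increments": "0 0 0 0 0 0 0.02; 0 0 0 0 0 -0.005 0.02; 0 0 0 0 0 -0.012 0.02; 0 0 0 0 0 -0.018 0.02; 0 0 0 0 0 -0.021 0.02"
}}

```text
time: 19.02
ee_pos: [0.5573, -0.1895, 0.1644]
eef_rot: [0.723, 0.69, -0.0, 0.0]
ft_force: [0.9, -0.3, -1.2]
width: 0.0295
```

```bash
python3 -c "
from h import *
plan([.5558,-.1888,.162],87.4)
img,d,W,m=cloud('wrist');cv2.imwrite('pics/h4.png',img)
"
```

```text
turn [-0.02  0.05 -0.07] shift [ 0.0007 -0.0015  0.0024] t 19.02 pos [ 0.5573 -0.1895  0.1644] w 0.0295 F [ 0.88 -0.32 -1.22]
```

View pics/h4.png

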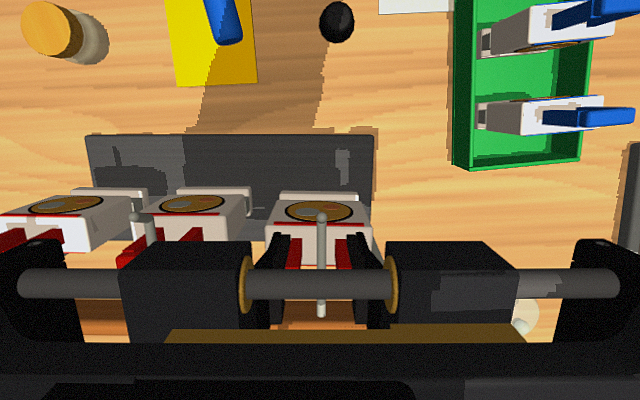

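>>> {"method": "carry_out", "body": {
  "increments": "0 0 0 0 -0.015 0 0.02; 0 0 0 0 -0.035 0 0.02; 0 0 0 0 -0.06 0 0.02; 0 0 0 0 -0.075 -0.02 0.02; 0 0 0 0 -0.075 -0.07 0.02"
}}

```text
time: 19.7
ee_pos: [0.4802, -0.1857, 0.2336]
eef_rot: [0.724, 0.69, -0.001, -0.002]
ft_force: [1.8, 0.4, -1.4]
width: 0.0299
```

```bash
python3 -c "
from h import *
plan([.5545,.3603,.285],94.6)
img,d,W,m=cloud('wrist');cv2.imwrite('pics/h5.png',img)
"
```

```text
turn [-0.25 -0.02 -7.31] shift [ 0.5489  0.0482 -0.0515] t 19.7 pos [ 0.4802 -0.1857  0.2336] w 0.0299 F [ 1.77  0.41 -1.42]
```

View pics/h5.png

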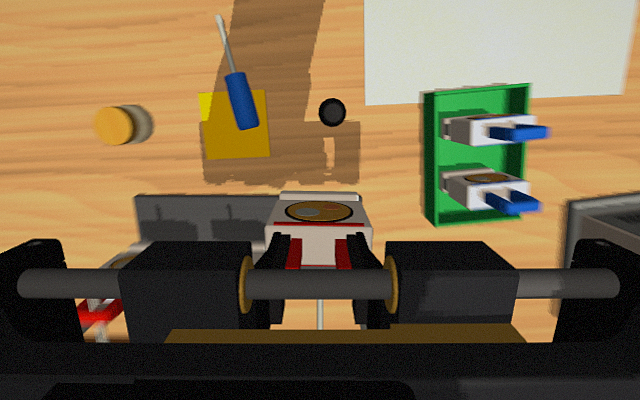

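>>> {"method": "carry_out", "body": {
  "increments": "0 0 -1 0.06 0.005 -0.03 0.02; 0 0 -2 0.12 0.01 -0.04 0.02; 0 0 -3.5 0.18 0.015 -0.04 0.02; 0 0 -5 0.24 0.02 -0.04 0.02; 0 0 -6.5 0.3 0.025 -0.04 0.02"
}}

```text
time: 20.38
ee_pos: [0.5227, 0.1137, 0.2815]
eef_rot: [0.683, 0.73, 0.002, 0.003]
ft_force: [1.3, -0.3, -1.4]
width: 0.0296
```

```bash
python3 -c "
from h import *
plan([.556,.3602,.265],94.6)
"
```

```text
turn [ 0.37  0.06 -0.78] shift [0.2438 0.0495 0.0166] t 20.38 pos [0.5227 0.1137 0.2815] w 0.0296 F [ 1.27 -0.25 -1.41]
```

>>> {"method": "carry_out", "body": {
  "increments": "0 0 -0.4 0.06 0.012 0 0.02; 0 0 -0.8 0.12 0.025 0 0.02; 0.3 0 -0.8 0.18 0.037 0.01 0.02; 0.3 0 -0.8 0.23 0.048 0.016 0.02; 0.3 0 -0.8 0.244 0.05 0.016 0.02"
}}

```text
time: 21.0
ee_pos: [0.555, 0.3644, 0.2633]
eef_rot: [0.676, 0.737, -0.001, 0.0]
ft_force: [-1.4, -1.1, -1.9]
width: 0.0296
```

>>> {"method": "carry_out", "body": {
  "increments": "0 0 0 0 0 0 0.02; 0 0 0 0 0 0 0.02; 0 0 0 0 0 0 0.02; 0 0 0 0 0 0 0.02; 0 0 0 0 0 0 0.02"
}}

```text
time: 21.62
ee_pos: [0.5551, 0.364, 0.2636]
eef_rot: [0.676, 0.736, -0.001, 0.0]
ft_force: [-0.4, 0.3, -1.8]
width: 0.0298
```

```bash
python3 -c "
from h import *
plan([.556,.3602,.215],94.6)
img,d,W,m=cloud('wrist');cv2.imwrite('pics/i1.png',img);crop(img,230,130,410,250,4,'i2.png')
"
```

```text
turn [-0.07  0.07  0.26] shift [-0.0038  0.0006  0.0486] t 21.62 pos [0.5551 0.364  0.2636] w 0.0298 F [-0.41  0.28 -1.82]
```

View pics/i2.png

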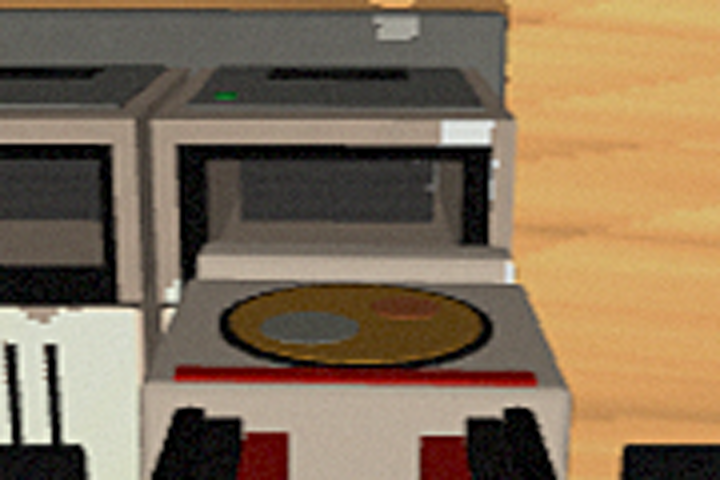

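```bash
python3 -c "
from h import *
m=r.camera_model('wrist')
o=lambda a:np.array(a)/4+[230,130]
q=ray(m,o([(203,244),(506,247)]),.179);print(q, q.mean(0)+.012*np.array([np.cos(np.radians(4.6)),np.sin(np.radians(4.6)),0]))
print('bay bevel',ray(m,o([(178,145),(493,147)]),.12))
"
```

```text
[[0.54601231 0.33384607 0.179     ]
 [0.54156632 0.39315201 0.179     ]] [0.55575066 0.36446142 0.179     ]
bay bevel [[0.53787302 0.32089682 0.12      ]
 [0.53199815 0.39558731 0.12      ]]
```

>>> {"method": "carry_out", "body": {
  "increments": "0 0 0.2 -0.0044 -0.0015 0.01 0.02; 0 0 0.2 -0.0044 -0.0015 0.03 0.02; 0 0 0.2 -0.0044 -0.0015 0.05 0.02; 0 0 0.2 -0.0044 -0.0015 0.052 0.02; 0 0 0.2 -0.0044 -0.0015 0.052 0.02"
}}

```text
time: 22.3
ee_pos: [0.554, 0.3594, 0.2119]
eef_rot: [0.678, 0.735, -0.001, 0.0]
ft_force: [0.9, 0.1, -1.4]
width: 0.0297
```

```bash
python3 -c "
from h import *
plan([.5538,.3596,.215],94.6)
img,d,W,m=cloud('wrist');cv2.imwrite('pics/i3.png',img);crop(img,230,130,410,250,4,'i4.png')
"
```

```text
turn [-0.06  0.07  0.06] shift [ 0.0002 -0.0002 -0.0031] t 22.3 pos [0.554  0.3594 0.2119] w 0.0297 F [ 0.92  0.13 -1.42]
```

View pics/i4.png

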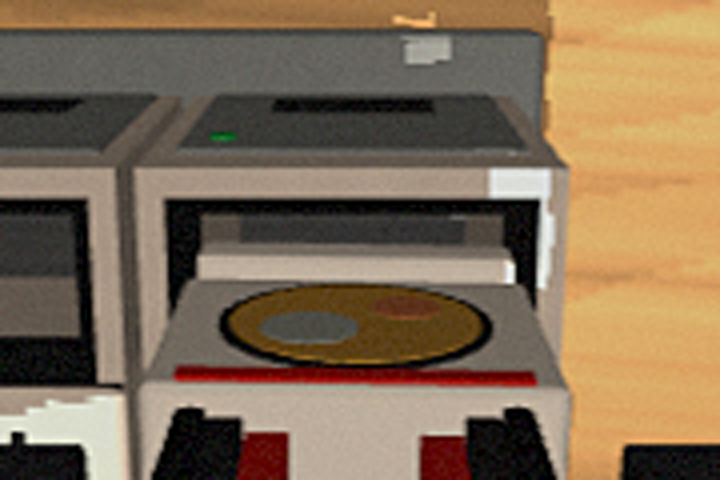

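>>> {"method": "carry_out", "body": {
  "increments": "0 0 0 0 0 0.01 0.02; 0 0 0 0 0 0.02 0.02; 0 0 0 0 0 0.03 0.02; 0 0 0 0 0 0.04 0.02; 0 0 0 0 0 0.05 0.02"
}}

```text
time: 22.98
ee_pos: [0.5542, 0.3595, 0.1615]
eef_rot: [0.678, 0.735, -0.001, 0.0]
ft_force: [0.1, -0.2, -1.2]
width: 0.0298
```

>>> {"method": "carry_out", "body": {
  "increments": "0 0 0 0 0 0.01 0.02; 0 0 0 0 0 0.02 0.02; 0 0 0 0 0 0.03 0.02; 0 0 0 0 0 0.035 0.02; 0 0 0 0 0 0.039 0.02"
}}

```text
time: 23.6
ee_pos: [0.5549, 0.3598, 0.1241]
eef_rot: [0.678, 0.735, 0.001, 0.0]
ft_force: [-2.9, -3.3, 13.6]
width: 0.0295
```

>>> {"method": "carry_out", "body": {
  "increments": "0 0 0 0 0 0.002 0.02; 0 0 0 0 0 0.0035 0.02; 0 0 0 0 0 0.0045 0.02; 0 0 0 0 0 0.0045 0.02; 0 0 0 0 0 0.0045 0.02"
}}

```text
time: 24.22
ee_pos: [0.5562, 0.3601, 0.1232]
eef_rot: [0.678, 0.735, 0.003, 0.001]
ft_force: [-6.4, -4.6, 23.2]
width: 0.0297
```

>>> {"method": "carry_out", "body": {
  "increments": "0 0 0 0 0 -0.003 0.02; 0 0 0 0 0 -0.006 0.02; 0 0 0 0 0 -0.009 0.02; 0 0 0 0 0 -0.011 0.02; 0 0 0 0 0 -0.011 0.02"
}}

```text
time: 24.85
ee_pos: [0.5561, 0.3601, 0.1345]
eef_rot: [0.678, 0.735, 0.003, 0.001]
ft_force: [-2.7, -1.5, 5.6]
width: 0.0293
```

>>> {"method": "carry_out", "body": {
  "increments": "0 0 0 0 0 -0.0005 0.02; 0 0 0 0 0 -0.001 0.05; 0 0 0 0 0 -0.001 0.05; 0 0 0 0 0 -0.001 0.05; 0 0 0 0 0 -0.001 0.05"
}}

```text
time: 25.48
ee_pos: [0.5562, 0.3601, 0.1354]
eef_rot: [0.678, 0.735, 0.003, 0.001]
ft_force: [0.2, 0.6, -0.4]
width: 0.0492
```

>>> {"method": "carry_out", "body": {
  "increments": "0 0 0 0 0 -0.02 0.05; 0 0 0 0 0 -0.05 0.05; 0 0 0 -0.03 0 -0.1 0.05; 0 0 0 -0.08 0 -0.14 0.05; 0 0 0 -0.12 0 -0.15 0.05"
}}

```text
time: 26.1
ee_pos: [0.5664, 0.2384, 0.2901]
eef_rot: [0.678, 0.735, 0.006, 0.002]
ft_force: [0.6, -0.9, -0.1]
width: 0.0499
```

```bash
python3 -c "
from h import *
plan([.5535,-.2755,.26],87.4)
img,d,W,m=cloud('wrist');cv2.imwrite('pics/j1.png',img)
w=W[160:240,320:].reshape(-1,3);c=img[160:240,320:].reshape(-1,3).astype(int)
k=(c[:,2]>c[:,1]+60)&(c[:,2]>c[:,0]+60)&(w[:,2]>.13);print(k.sum(),np.percentile(w[k][:,2],[50,90,97]))
"
```

```text
turn [ 0.6  -0.32  7.19] shift [-0.5114 -0.0543  0.027 ] t 26.1 pos [0.5664 0.2384 0.2901] w 0.0499 F [ 0.56 -0.93 -0.09]
581 [0.17253322 0.17432058 0.17483101]
```

View pics/j1.png

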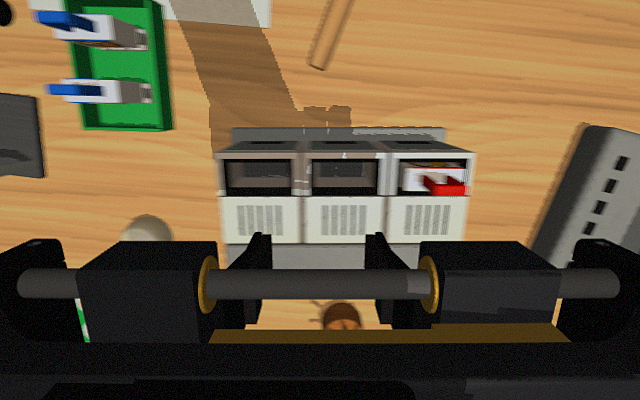

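>>> {"method": "carry_out", "body": {
  "increments": "0.2 -0.1 1.4 -0.06 -0.006 0 0.05; 0.4 -0.2 2.8 -0.12 -0.012 0 0.05; 0.6 -0.3 4.2 -0.18 -0.018 0 0.05; 0.6 -0.3 5.6 -0.24 -0.025 0 0.05; 0.6 -0.3 7 -0.3 -0.031 0 0.05"
}}

```text
time: 26.78
ee_pos: [0.5587, -0.0718, 0.2913]
eef_rot: [0.725, 0.689, 0.001, 0.002]
ft_force: [0.8, -0.6, -0.5]
width: 0.0503
```

```bash
python3 -c "
from h import *
plan([.5535,-.2755,.26],87.4)
"
```

```text
turn [ 0.18  0.07 -0.27] shift [-0.2037  0.0048  0.0316] t 26.77 pos [ 0.5587 -0.0718  0.2913] w 0.0503 F [ 0.83 -0.63 -0.51]
```

>>> {"method": "carry_out", "body": {
  "increments": "0.2 0 -0.2 -0.06 0.001 0 0.05; 0.2 0 -0.2 -0.12 0.003 0 0.05; 0.2 0 -0.2 -0.17 0.004 0.01 0.05; 0.2 0 -0.2 -0.2 0.005 0.05 0.05; 0.2 0 -0.2 -0.204 0.005 0.09 0.05"
}}

```text
time: 27.4
ee_pos: [0.5533, -0.279, 0.202]
eef_rot: [0.725, 0.689, -0.001, 0.001]
ft_force: [-0.1, -0.4, -0.3]
width: 0.0503
```

```bash
python3 -c "
from h import *
plan([.5535,-.2755,.141],87.4)
img,d,W,m=cloud('wrist');cv2.imwrite('pics/j2.png',img)
"
```

```text
turn [ 0.07  0.16 -0.29] shift [ 0.0036 -0.0001  0.061 ] t 27.4 pos [ 0.5533 -0.279   0.202 ] w 0.0503 F [-0.07 -0.44 -0.26]
```

View pics/j2.png

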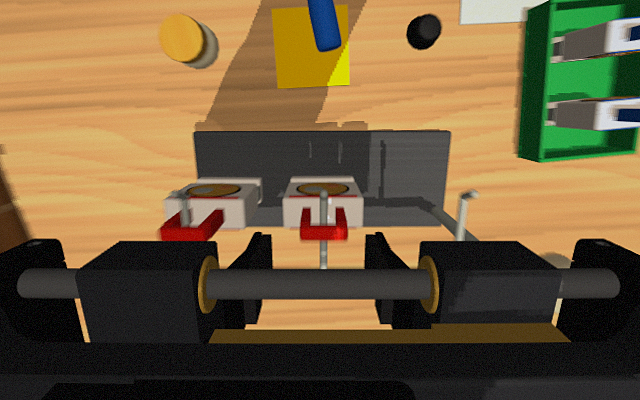

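>>> {"method": "carry_out", "body": {
  "increments": "0 0.1 -0.2 0.0036 0.001 0.02 0.05; 0 0.1 -0.2 0.0036 0.001 0.045 0.05; 0 0.1 -0.2 0.0036 0.001 0.06 0.05; 0 0.1 -0.2 0.0036 0.001 0.06 0.05; 0 0.1 -0.2 0.0036 0.001 0.06 0.02"
}}

```text
time: 28.08
ee_pos: [0.5536, -0.2734, 0.1388]
eef_rot: [0.723, 0.691, -0.001, -0.001]
ft_force: [-0.5, -0.6, 6.3]
width: 0.0456
```

>>> {"method": "carry_out", "body": {
  "increments": "0 0 0 0 0 0 0.02; 0 0 0 0 0 0 0.02; 0 0 0 0 0 0 0.02; 0 0 0 0 0 -0.008 0.02; 0 0 0 0 0 -0.016 0.02"
}}

```text
time: 28.7
ee_pos: [0.5535, -0.2732, 0.1551]
eef_rot: [0.723, 0.691, -0.001, -0.002]
ft_force: [-0.1, 0.5, -1.6]
width: 0.0294
```

>>> {"method": "carry_out", "body": {
  "increments": "0 0 0 0 0 -0.005 0.02; 0 0 0 0 0 -0.005 0.02; 0 0 0 0 0 -0.005 0.02; 0 0 0 0 -0.005 -0.005 0.02; 0 0 0 0 -0.01 -0.005 0.02"
}}

```text
time: 29.32
ee_pos: [0.5429, -0.2728, 0.1599]
eef_rot: [0.723, 0.691, -0.001, -0.002]
ft_force: [-0.1, 0.6, -1.5]
width: 0.0296
```

>>> {"method": "carry_out", "body": {
  "increments": "0 0 0 0 -0.015 0 0.02; 0 0 0 0 -0.035 0 0.02; 0 0 0 0 -0.055 0 0.02; 0 0 0 0 -0.065 -0.03 0.02; 0 0 0 0 -0.065 -0.08 0.02"
}}

```text
time: 29.95
ee_pos: [0.4763, -0.2697, 0.2399]
eef_rot: [0.723, 0.691, -0.001, -0.003]
ft_force: [1.4, 0.6, -0.8]
width: 0.0296
```

```bash
python3 -c "
from h import *
plan([.561,.2700,.265],94.6)
img,d,W,m=cloud('wrist');cv2.imwrite('pics/j3.png',img)
"
```

```text
turn [-0.38 -0.17 -7.24] shift [ 0.5431  0.0596 -0.0242] t 29.95 pos [ 0.4763 -0.2697  0.2399] w 0.0296 F [ 1.36  0.61 -0.8 ]
```

View pics/j3.png

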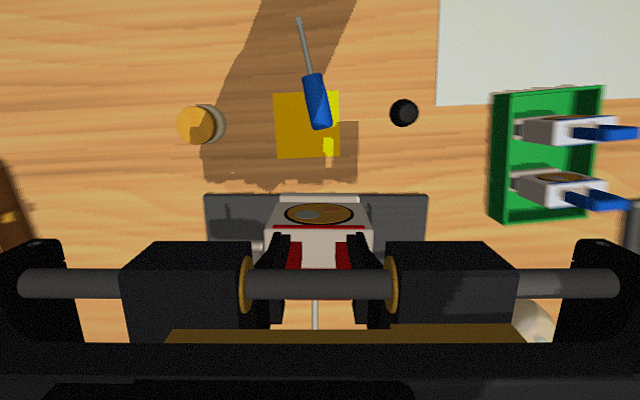

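>>> {"method": "carry_out", "body": {
  "increments": "0 0 -1 0.06 0.007 -0.02 0.02; -0.1 0 -2 0.12 0.013 -0.03 0.02; -0.2 -0.1 -3.5 0.18 0.02 -0.03 0.02; -0.3 -0.1 -5 0.24 0.027 -0.03 0.02; -0.4 -0.2 -6.5 0.3 0.033 -0.03 0.02"
}}

```text
time: 30.62
ee_pos: [0.5258, 0.0285, 0.2778]
eef_rot: [0.683, 0.731, 0.002, 0.005]
ft_force: [1.3, 0.1, -1.0]
width: 0.0294
```

```bash
python3 -c "
from h import *
plan([.561,.2700,.265],94.6)
"
```

```text
turn [ 0.6   0.24 -0.72] shift [0.2386 0.0513 0.0123] t 30.62 pos [0.5258 0.0285 0.2778] w 0.0294 F [ 1.26  0.12 -0.99]
```

>>> {"method": "carry_out", "body": {
  "increments": "0.2 0.1 -0.4 0.06 0.013 0 0.02; 0.4 0.2 -0.7 0.12 0.026 0 0.02; 0.6 0.2 -0.7 0.18 0.04 0.005 0.02; 0.6 0.2 -0.7 0.225 0.05 0.012 0.02; 0.6 0.2 -0.7 0.237 0.051 0.012 0.02"
}}

```text
time: 31.25
ee_pos: [0.5596, 0.2718, 0.2636]
eef_rot: [0.677, 0.736, -0.001, -0.0]
ft_force: [-0.0, -0.8, -1.8]
width: 0.03
```

>>> {"method": "carry_out", "body": {
  "increments": "0 0 0 0 0 0 0.02; 0 0 0 0 0 0 0.02; 0 0 0 0 0 0 0.02; 0 0 0 0 0 0 0.02; 0 0 0 0 0 0 0.02"
}}

```text
time: 31.88
ee_pos: [0.5597, 0.2714, 0.2638]
eef_rot: [0.677, 0.736, -0.001, -0.0]
ft_force: [0.6, 0.4, -1.2]
width: 0.0297
```

```bash
python3 -c "
from h import *
plan([.561,.27,.215],94.6)
img,d,W,m=cloud('wrist');cv2.imwrite('pics/k1.png',img);crop(img,230,130,410,250,4,'k2.png')
np.save('m3.npy',m,allow_pickle=True)
"
```

```text
turn [-0.11  0.04  0.2 ] shift [-0.0014  0.0013  0.0488] t 31.88 pos [0.5597 0.2714 0.2638] w 0.0297 F [ 0.56  0.4  -1.23]
```

View pics/k2.png

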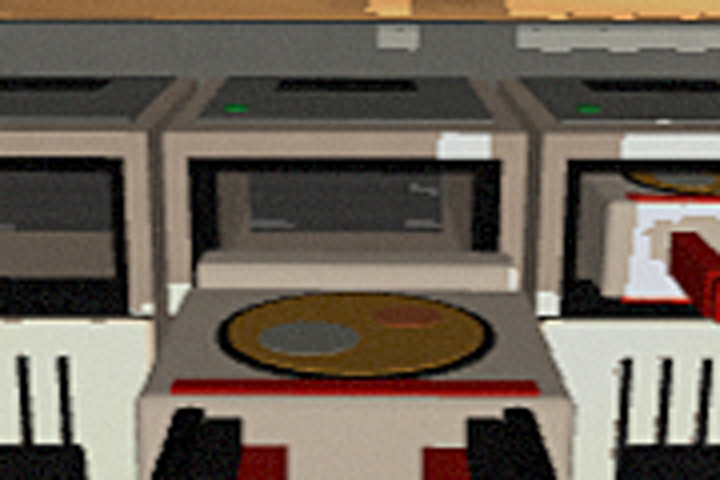

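```bash
python3 -c "
from h import *
m=np.load('m3.npy',allow_pickle=True).item()
o=lambda a:np.array(a)/4+[230,130]
q=ray(m,o([(201,252),(508,254)]),.183);u=np.array([np.cos(np.radians(4.6)),np.sin(np.radians(4.6)),0])
c=q.mean(0)+.012*u
b=ray(m,o([(190,158),(501,160)]),.12);bc=b.mean(0)+.0195*u
print(np.linalg.norm(q[0]-q[1]),np.linalg.norm(b[0]-b[1]),c,bc)
"
```

```text
0.05945168264053952 0.07423990401131869 [0.56082195 0.27179258 0.183     ] [0.5618273  0.26977417 0.12      ]
```

>>> {"method": "carry_out", "body": {
  "increments": "0 0 0.2 -0.002 0.001 0.01 0.02; 0 0 0.2 -0.002 0.001 0.03 0.02; 0 0 0.2 -0.002 0.001 0.048 0.02; 0 0 0.2 -0.002 0.001 0.052 0.02; 0 0 0.2 -0.002 0.001 0.054 0.02"
}}

```text
time: 32.55
ee_pos: [0.5608, 0.2696, 0.2097]
eef_rot: [0.678, 0.735, -0.001, -0.0]
ft_force: [0.9, 0.1, -1.3]
width: 0.0298
```

>>> {"method": "carry_out", "body": {
  "increments": "0 0 0 0 0 0.01 0.02; 0 0 0 0 0 0.02 0.02; 0 0 0 0 0 0.03 0.02; 0 0 0 0 0 0.04 0.02; 0 0 0 0 0 0.05 0.02"
}}

```text
time: 33.17
ee_pos: [0.5607, 0.2695, 0.1589]
eef_rot: [0.678, 0.735, -0.001, -0.0]
ft_force: [0.1, 0.7, -1.5]
width: 0.03
```

>>> {"method": "carry_out", "body": {
  "increments": "0 0 0 0 0 0.01 0.02; 0 0 0 0 0 0.02 0.02; 0 0 0 0 0 0.03 0.02; 0 0 0 0 0 0.037 0.02; 0 0 0 0 0 0.042 0.02"
}}

```text
time: 33.8
ee_pos: [0.5619, 0.2703, 0.1195]
eef_rot: [0.678, 0.735, 0.001, 0.0]
ft_force: [-4.8, -3.5, 33.7]
width: 0.03
```

>>> {"method": "carry_out", "body": {
  "increments": "0 0 0 0 0 0 0.02; 0 0 0 0 0 0.001 0.02; 0 0 0 0 0 0.002 0.02; 0 0 0 0 0 0.002 0.02; 0 0 0 0 0 0.002 0.02"
}}

```text
time: 34.42
ee_pos: [0.5626, 0.2704, 0.1197]
eef_rot: [0.678, 0.735, 0.002, 0.0]
ft_force: [-5.6, -3.0, 17.4]
width: 0.0298
```

>>> {"method": "carry_out", "body": {
  "increments": "0 0 0 0 0 0.002 0.02; 0 0 0 0 0 0.003 0.02; 0 0 0 0 0 0.004 0.02; 0 0 0 0 0 0.004 0.02; 0 0 0 0 0 0.004 0.02"
}}

```text
time: 35.05
ee_pos: [0.5639, 0.2704, 0.1194]
eef_rot: [0.678, 0.735, 0.004, 0.001]
ft_force: [-8.6, -5.8, 28.1]
width: 0.0298
```

>>> {"method": "carry_out", "body": {
  "increments": "0 0 0 0 0 -0.003 0.02; 0 0 0 0 0 -0.006 0.02; 0 0 0 0 0 -0.009 0.02; 0 0 0 0 0 -0.011 0.02; 0 0 0 0 0 -0.011 0.02"
}}

```text
time: 35.67
ee_pos: [0.5639, 0.2703, 0.1307]
eef_rot: [0.678, 0.735, 0.004, 0.001]
ft_force: [-2.0, -1.1, 4.5]
width: 0.0295
```

>>> {"method": "carry_out", "body": {
  "increments": "0 0 0 0 0 -0.0005 0.02; 0 0 0 0 0 -0.001 0.05; 0 0 0 0 0 -0.001 0.05; 0 0 0 0 0 -0.001 0.05; 0 0 0 0 0 -0.001 0.05"
}}

```text
time: 36.3
ee_pos: [0.5639, 0.2703, 0.1316]
eef_rot: [0.678, 0.735, 0.004, 0.001]
ft_force: [0.3, 0.1, 0.1]
width: 0.0496
```

>>> {"method": "carry_out", "body": {
  "increments": "0 0 0 0 0 -0.02 0.05; 0 0 0 0 0 -0.05 0.05; 0 0 0 -0.03 0 -0.1 0.05; 0 0 0 -0.08 0 -0.14 0.05; 0 0 0 -0.12 0 -0.16 0.05"
}}

```text
time: 36.92
ee_pos: [0.5731, 0.1482, 0.2937]
eef_rot: [0.679, 0.735, 0.005, 0.002]
ft_force: [1.5, -0.8, 0.9]
width: 0.0498
```

```bash
python3 -c "
from h import *
plan([.5501,-.3633,.26],87.4)
img,d,W,m=cloud('wrist');cv2.imwrite('pics/l1.png',img)
w=W[130:240,320:].reshape(-1,3);c=img[130:240,320:].reshape(-1,3).astype(int)
k=(c[:,2]>c[:,1]+60)&(c[:,2]>c[:,0]+60)&(w[:,2]>.13);
for s in (k&(w[:,1]>.315),k&(w[:,1]<.315)): print(s.sum(),np.percentile(w[s][:,2],[50,90,97]))
"
```

```text
turn [ 0.56 -0.3   7.13] shift [-0.5082 -0.0637  0.0307] t 36.92 pos [0.5731 0.1482 0.2937] w 0.0498 F [ 1.46 -0.82  0.89]
684 [0.17168864 0.17449945 0.17499406]
536 [0.17273295 0.1744858  0.17511428]
```

View pics/l1.png

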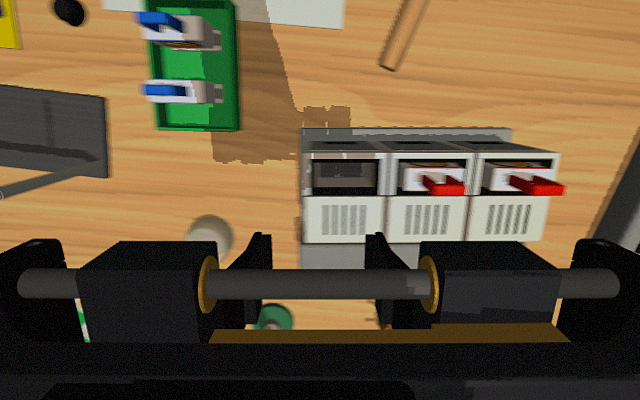

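Two latched at the same height. Third: the cassette at (0.550, -0.363).

>>> {"method": "carry_out", "body": {
  "increments": "0.2 -0.1 1.4 -0.06 -0.007 0 0.05; 0.4 -0.2 2.8 -0.12 -0.015 0 0.05; 0.6 -0.3 4.2 -0.18 -0.022 0 0.05; 0.6 -0.3 5.6 -0.24 -0.03 0 0.05; 0.6 -0.3 7 -0.3 -0.038 0 0.05"
}}

```text
time: 37.6
ee_pos: [0.5581, -0.1622, 0.295]
eef_rot: [0.725, 0.689, 0.001, 0.001]
ft_force: [0.7, -0.8, 0.3]
width: 0.05
```

```bash
python3 -c "
from h import *
plan([.5501,-.3633,.21],87.4)
"
```

```text
turn [ 0.17  0.07 -0.3 ] shift [-0.2012  0.002   0.0852] t 37.6 pos [ 0.5581 -0.1622  0.295 ] w 0.05 F [ 0.68 -0.83  0.32]
```

>>> {"method": "carry_out", "body": {
  "increments": "0.2 0 -0.2 -0.06 0.001 0 0.05; 0.2 0 -0.3 -0.12 0.001 0 0.05; 0.2 0 -0.3 -0.17 0.002 0.01 0.05; 0.2 0 -0.3 -0.196 0.002 0.05 0.05; 0.2 0 -0.3 -0.2 0.002 0.085 0.05"
}}

```text
time: 38.22
ee_pos: [0.549, -0.3647, 0.2085]
eef_rot: [0.724, 0.69, -0.001, 0.0]
ft_force: [-0.4, 0.5, -0.6]
width: 0.0498
```

```bash
python3 -c "
from h import *
plan([.5501,-.3633,.141],87.4)
img,d,W,m=cloud('wrist');cv2.imwrite('pics/l2.png',img)
"
```

```text
turn [-0.08  0.13 -0.21] shift [0.0016 0.0012 0.0675] t 38.23 pos [ 0.549  -0.3647  0.2085] w 0.0498 F [-0.39  0.5  -0.58]
```

View pics/l2.png

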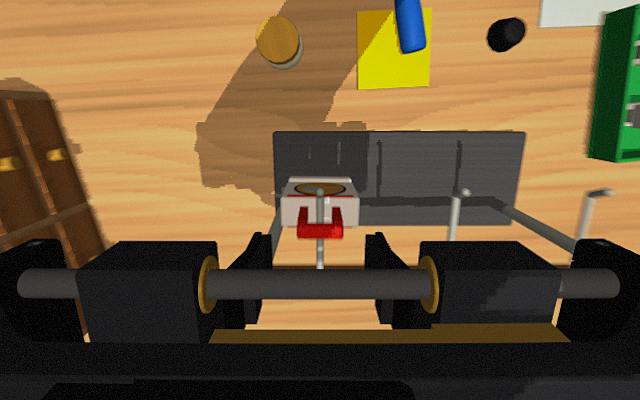

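>>> {"method": "carry_out", "body": {
  "increments": "0 0.1 -0.2 0.0015 0.001 0.02 0.05; 0 0.1 -0.2 0.0015 0.001 0.045 0.05; 0 0.1 -0.2 0.0015 0.001 0.062 0.05; 0 0.1 -0.2 0.0015 0.001 0.064 0.05; 0 0.1 -0.2 0.0015 0.001 0.064 0.02"
}}

```text
time: 38.9
ee_pos: [0.5487, -0.3613, 0.1403]
eef_rot: [0.723, 0.691, -0.001, -0.003]
ft_force: [1.5, 0.6, 0.8]
width: 0.0458
```

>>> {"method": "carry_out", "body": {
  "increments": "0 0 0 0 0 0 0.02; 0 0 0 0 0 0 0.02; 0 0 0 0 0 0 0.02; 0 0 0 0 0 -0.008 0.02; 0 0 0 0 0 -0.016 0.02"
}}

```text
time: 39.52
ee_pos: [0.5487, -0.3611, 0.1566]
eef_rot: [0.723, 0.691, -0.001, -0.003]
ft_force: [0.1, 0.2, -2.1]
width: 0.0297
```

>>> {"method": "carry_out", "body": {
  "increments": "0 0 0 0 0 -0.005 0.02; 0 0 0 0 0 -0.005 0.02; 0 0 0 0 0 -0.005 0.02; 0 0 0 0 -0.005 -0.005 0.02; 0 0 0 0 -0.01 -0.005 0.02"
}}

```text
time: 40.15
ee_pos: [0.5381, -0.3607, 0.1615]
eef_rot: [0.723, 0.691, -0.002, -0.004]
ft_force: [-0.5, 0.1, -3.0]
width: 0.0298
```

>>> {"method": "carry_out", "body": {
  "increments": "0 0 0 0 -0.015 0 0.02; 0 0 0 0 -0.035 0 0.02; 0 0 0 0 -0.055 0 0.02; 0 0 0 0 -0.065 -0.03 0.02; 0 0 0 0.02 -0.065 -0.08 0.02"
}}

```text
time: 40.78
ee_pos: [0.4721, -0.3389, 0.2417]
eef_rot: [0.724, 0.69, -0.002, -0.005]
ft_force: [2.0, 0.5, -1.2]
width: 0.0301
```

```bash
python3 -c "
from h import *
plan([.5685,.18,.265],94.6)
img,d,W,m=cloud('wrist');cv2.imwrite('pics/l3.png',img)
"
```

```text
turn [-0.58 -0.22 -7.36] shift [ 0.523   0.0711 -0.0224] t 40.77 pos [ 0.4721 -0.3389  0.2417] w 0.0301 F [ 2.03  0.46 -1.24]
```

View pics/l3.png

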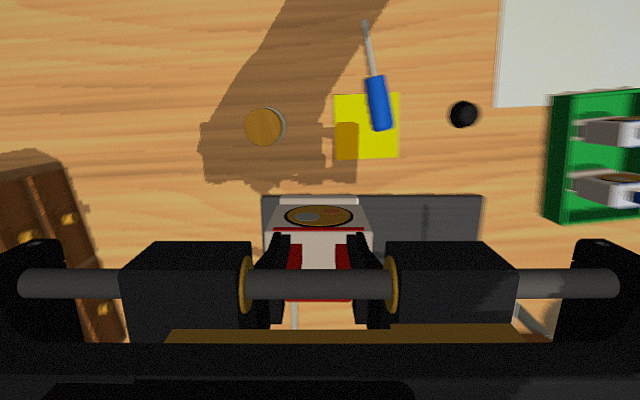

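>>> {"method": "carry_out", "body": {
  "increments": "0 0 -1 0.06 0.008 -0.02 0.02; -0.2 0 -2 0.12 0.016 -0.03 0.02; -0.4 -0.1 -3.5 0.18 0.024 -0.03 0.02; -0.6 -0.2 -5 0.24 0.032 -0.03 0.02; -0.6 -0.2 -6.5 0.3 0.04 -0.03 0.02"
}}

```text
time: 41.45
ee_pos: [0.5291, -0.0375, 0.2801]
eef_rot: [0.682, 0.731, 0.003, 0.005]
ft_force: [1.6, -0.1, -0.9]
width: 0.0299
```

```bash
python3 -c "
from h import *
plan([.5685,.18,.265],94.6)
"
```

```text
turn [ 0.62  0.13 -0.61] shift [0.2142 0.0542 0.0153] t 41.45 pos [ 0.5291 -0.0375  0.2801] w 0.0299 F [ 1.56 -0.1  -0.92]
```

>>> {"method": "carry_out", "body": {
  "increments": "0.2 0.1 -0.4 0.06 0.015 0 0.02; 0.4 0.1 -0.6 0.12 0.03 0 0.02; 0.6 0.1 -0.6 0.17 0.043 0.005 0.02; 0.6 0.1 -0.6 0.205 0.053 0.015 0.02; 0.6 0.1 -0.6 0.213 0.054 0.015 0.02"
}}

```text
time: 42.08
ee_pos: [0.5675, 0.1815, 0.2637]
eef_rot: [0.677, 0.736, -0.001, -0.0]
ft_force: [0.1, -1.0, -1.8]
width: 0.0297
```

>>> {"method": "carry_out", "body": {
  "increments": "0 0 0 0 0 0 0.02; 0 0 0 0 0 0 0.02; 0 0 0 0 0 0 0.02; 0 0 0 0 0 0 0.02; 0 0 0 0 0 0 0.02"
}}

```text
time: 42.7
ee_pos: [0.5676, 0.1811, 0.2638]
eef_rot: [0.677, 0.736, -0.001, -0.0]
ft_force: [0.1, 0.4, -1.5]
width: 0.0296
```

```bash
python3 -c "
from h import *
plan([.5685,.18,.215],94.6)
img,d,W,m=cloud('wrist');cv2.imwrite('pics/n1.png',img);crop(img,230,130,410,250,4,'n2.png')
np.save('m4.npy',m,allow_pickle=True)
"
```

```text
turn [-0.09  0.03  0.19] shift [-0.0012  0.0009  0.0488] t 42.7 pos [0.5676 0.1811 0.2638] w 0.0296 F [ 0.11  0.44 -1.5 ]
```

View pics/n2.png

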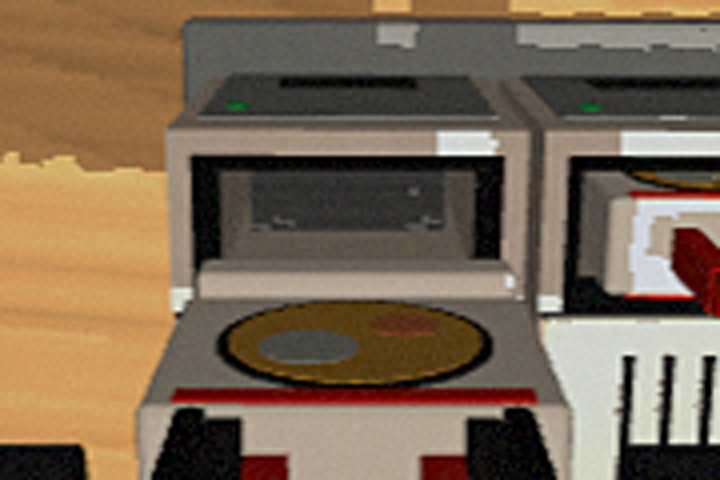

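```bash
python3 -c "
from h import *
m=np.load('m4.npy',allow_pickle=True).item()
o=lambda a:np.array(a)/4+[230,130]
q=ray(m,o([(201,261),(507,262)]),.1815);u=np.array([np.cos(np.radians(4.6)),np.sin(np.radians(4.6)),0])
c=q.mean(0)+.012*u
b=ray(m,o([(190,156),(504,157)]),.12);bc=b.mean(0)+.0195*u
print(np.linalg.norm(q[0]-q[1]),np.linalg.norm(b[0]-b[1]),c,bc)
"
```

```text
0.05973304813850072 0.07491960329892859 [0.57083034 0.18167112 0.1815    ] [0.56910969 0.17988932 0.12      ]
```

>>> {"method": "carry_out", "body": {
  "increments": "0 0 0.2 -0.0016 -0.002 0.01 0.02; 0 0 0.2 -0.0016 -0.002 0.03 0.02; 0 0 0.2 -0.0016 -0.002 0.048 0.02; 0 0 0.2 -0.0016 -0.002 0.052 0.02; 0 0 0.2 -0.0016 -0.002 0.054 0.02"
}}

```text
time: 43.38
ee_pos: [0.5657, 0.1795, 0.2098]
eef_rot: [0.678, 0.735, -0.001, -0.0]
ft_force: [0.5, 0.1, -2.0]
width: 0.0299
```

>>> {"method": "carry_out", "body": {
  "increments": "0 0 0 0 0 0.01 0.02; 0 0 0 0 0 0.02 0.02; 0 0 0 0 0 0.03 0.02; 0 0 0 0 0 0.04 0.02; 0 0 0 0 0 0.05 0.02"
}}

```text
time: 44.0
ee_pos: [0.5655, 0.1794, 0.159]
eef_rot: [0.678, 0.735, -0.001, -0.0]
ft_force: [-0.2, 0.3, -2.3]
width: 0.0292
```

Inserted freely; stop expected at TCP ≈ 0.121.

>>> {"method": "carry_out", "body": {
  "increments": "0 0 0 0 0 0.01 0.02; 0 0 0 0 0 0.02 0.02; 0 0 0 0 0 0.03 0.02; 0 0 0 0 0 0.037 0.02; 0 0 0 0 0 0.041 0.02"
}}

```text
time: 44.62
ee_pos: [0.5672, 0.18, 0.1207]
eef_rot: [0.678, 0.735, 0.001, 0.0]
ft_force: [-5.3, -3.0, 33.2]
width: 0.0294
```

>>> {"method": "carry_out", "body": {
  "increments": "0 0 0 0 0 0.001 0.02; 0 0 0 0 0 0.003 0.02; 0 0 0 0 0 0.004 0.02; 0 0 0 0 0 0.004 0.02; 0 0 0 0 0 0.004 0.02"
}}

```text
time: 45.25
ee_pos: [0.5694, 0.1803, 0.1205]
eef_rot: [0.678, 0.735, 0.004, 0.002]
ft_force: [-6.1, -3.0, 26.2]
width: 0.0297
```

>>> {"method": "carry_out", "body": {
  "increments": "0 0 0 0 0 -0.003 0.02; 0 0 0 0 0 -0.006 0.02; 0 0 0 0 0 -0.009 0.02; 0 0 0 0 0 -0.011 0.02; 0 0 0 0 0 -0.011 0.02"
}}

```text
time: 45.88
ee_pos: [0.5695, 0.1802, 0.1318]
eef_rot: [0.678, 0.735, 0.004, 0.002]
ft_force: [-2.3, -0.8, 4.3]
width: 0.03
```

>>> {"method": "carry_out", "body": {
  "increments": "0 0 0 0 0 -0.0005 0.02; 0 0 0 0 0 -0.001 0.05; 0 0 0 0 0 -0.001 0.05; 0 0 0 0 0 -0.001 0.05; 0 0 0 0 0 -0.001 0.05"
}}

```text
time: 46.5
ee_pos: [0.5695, 0.1802, 0.1327]
eef_rot: [0.678, 0.735, 0.004, 0.002]
ft_force: [0.2, 0.9, 0.1]
width: 0.0497
```

>>> {"method": "carry_out", "body": {
  "increments": "0 0 0 0 0 -0.02 0.05; 0 0 0 0 0 -0.05 0.05; 0 0 0 0 0 -0.1 0.05; 0 0 0 0 0 -0.14 0.05; 0 0 0 0.06 0 -0.17 0.05"
}}

```text
time: 47.12
ee_pos: [0.5657, 0.2311, 0.3038]
eef_rot: [0.681, 0.732, 0.005, 0.003]
ft_force: [0.3, 2.1, 0.3]
width: 0.0497
```

```bash
python3 -c "
from h import *
img,d,W,m=cloud('wrist');cv2.imwrite('pics/o1.png',img)
s=r.read_state();print(s['time'],s['ee_pos'])
w=W[130:240].reshape(-1,3);c=img[130:240].reshape(-1,3).astype(int)
k=(c[:,2]>c[:,1]+60)&(c[:,2]>c[:,0]+60)&(w[:,2]>.13)
for s in (k&(w[:,1]>.315),k&(w[:,1]<.315)&(w[:,1]>.225),k&(w[:,1]<.225)): print(s.sum(),np.percentile(w[s][:,2],[50,90,97]))
t=tray();cv2.imwrite('pics/o2.png',t);crop(t,280,170,480,280,4,'o3.png')
"
```

```text
47.175 [0.56274335 0.24420275 0.30616801]
420 [0.17330176 0.17457916 0.17503683]
334 [0.17361624 0.17469837 0.17503608]
369 [0.17336779 0.17450858 0.17501585]
tray 170 0.4683 -0.0085 0.149 0.098 1.23
```

View pics/o1.png

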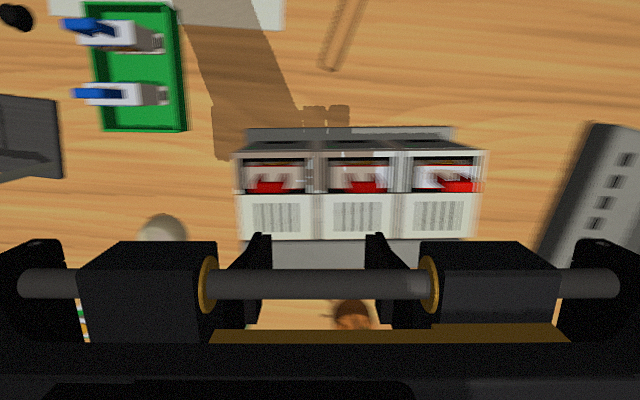

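View pics/o3.png

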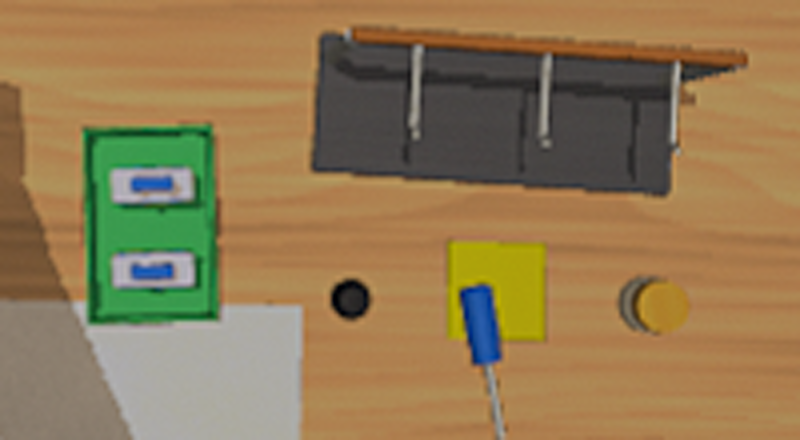

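>>> {"method": "carry_out", "body": {
  "increments": "0 0 0 0 0 -0.01 0.05; 0 0 0 0 0 -0.01 0.05; 0 0 0 0 0 -0.01 0.05; 0 0 0 0 0 -0.01 0.05; 0 0 0 0 0 -0.01 0.05"
}}

```text
time: 47.85
ee_pos: [0.5626, 0.2421, 0.3136]
eef_rot: [0.676, 0.737, 0.007, 0.001]
ft_force: [-0.1, 0.0, -0.3]
width: 0.0503
```

```bash
python3 -c "
from h import *
tray()
print(r.close_job())"
```

```text
tray 168 0.4685 -0.0085 0.149 0.098 1.26
the job is handed in; nothing more can be done
None
```

I finished the job and handed it in at about 48 s. I pushed both blue cassettes down once more so the catch let them rise, then lifted them out and stood them in the green tray. All three red cassettes were then taken off their hooks and pushed into the three bays until the catch held them.

**Last checks:**
- **Red cassettes:** all three loop tops measured at the same height, about 173 mm. The expected height when caught is 172 mm.
- **Blue cassettes:** both stand upright in the tray, which has not moved (centre 0.468, -0.009).
- **Rack and bench:** the hooks are empty, and the loupe, screwdriver and jar appear where they were. I did not measure those, nor check the mallet and dome separately.
- **Robot:** it was clear of everything when I handed in.

**What did not go cleanly:** I set the first blue cassette down about 2 mm too hard on the tray floor, with about 39 N at the wrist. I corrected it before letting go, and the tray did not shift. The second blue cassette also reached about 39 N when pushed to the stop. That is well under the 120 N wrist limit, and I read no force above it, but forces were only read at the end of each move. No check failed.

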